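# Latch the locomotive's cradle shut

### The arm

A 6-joint arm with a two-finger parallel gripper is mounted at the origin on the work surface. World frame = base frame: x ahead of the robot, y to its left, z up, the work surface at z = 0. Lengths are in m, angles in rad, forces in N, time in s.
With the tool pointing down it reaches from about 0.3 to 0.875 m from the base axis. Payload 6.4 kg.
Tool frame: the origin (TCP) lies between the finger pads; the fingertips stand 25 mm ahead of it and the grasp point (between the pads) lies 6 mm ahead of it; y points along the fingers, x is the direction in which the jaws open and shut, and the axes are right-handed (so a half turn about y gives the same grasp; the last joint's range is limited). The gripper opens to 85 mm and grips with 20 to 120 N. Pads are 22 mm wide; open, the fingers measure 114 mm over their backs; the gripper's body (76 mm by 85 mm) begins 54 mm behind the grasp point. The pads swing forward as they close: fully open they stand 13 mm farther back than shut.
Start: joints at [-1.437, 0.181, 1.607, -0, 1.354, -0.206], TCP at [0.192, -0.542, 0.256] pointing down, gripper open.
Joint ranges: [-2.99, 2.99], [-0.89, 2.07], [0.3, 2.58], [-1.14, 4.28], [0, 2.63], [-3.12, 3.12]. Speed limits (rad/s): [2.57, 2.57, 3.01, 3.14, 3.14, 3.14].

### API

Orientations are given as a unit quaternion [w, x, y, z].
In Python, from bench import ctrl, vision, ticket, find_in, regions_of, pinpoint gives the robot as it stands.
- The arm moves only by the tool apply_moves, never from a script. Its argument "increments" is a list of rows, each an object of numbers: "x", "y", "z": the shift along the tool's x, y, z in cm; "ax", "ay", "az": the turn, a rotation vector about the tool's x, y, z in rad; "grip": the closure, from 0 (fully open) to 1 (shut). A call has 1 to 12 rows; each row is the pose to reach, as a shift and turn from the pose measured when the call began, along the tool's axes at that moment; what a row does not reach only later rows make up. A row lasts 1/8 s, in which the tool goes at most 62.5 mm and 10.7 degrees, less where a joint would pass 70% of its speed; a pose out of reach is approached as far as the arm can. A call with a gripper value outside its range is refused whole. The fingers move at their own pace and stop on an object; the grip force is fixed at half the most. Time passes only in rows, so rows that repeat a pose let the fingers close. It gives the time, the measured TCP pose, the force and the opening at its end, in the units of the state.
- ctrl.get_obs(): the state, without advancing time (a new reading comes with each control period).
- vision.camera(name): name is "side" or "top" or "wrist"; returns the picture (480x640x3 uint8, red, green, blue); there is no depth.
- vision.camera_params(name): a dict with "intrinsics" (3x3 intrinsics, pixels), "k1" (the pictures are not rectified: a ray, as slopes to the right and down, at radius r is drawn at 1 + k1 r^2 times it, then the intrinsics apply), "R" (3x3) and "t" (3): a world point X has camera coordinates R X + t. Camera axes: x right, y down, z forward; pixel columns grow to the right and rows downward; lengths in m; the calibration is good to about 2 mm. A picture is of the moment at which its call begins: read the wrist's pose just before it. camera_params takes no time and is no camera call; for the wrist camera it gives the pose at the moment of the call.
- ticket.hand_in(): hands the job in, once; it reports no verdict.
Trained networks look in the newest picture that a camera, given by its name, has taken for a name from the list of things; names that differ only in an ending like _2 or _b are one class to them, and where a whole thing is asked for, a point or a joint stands for the part that bears it (a point fixed in the world has none). Each returns a list of dicts, best first, with "p" (0 to 1); they miss things now and then, are a little off and sometimes report something else, mostly with a low value. They report only what shows in the picture. A call takes as long as a camera call. They do not tell look-alikes from the thing itself.
- find_in(camera, query): "rect" ([centre column, centre row, width, height] in pixels, round what is visible of it).
- regions_of(camera, query): "mask" (480x640 bool, what is visible of it) and "rect" ([centre column, centre row, width, height] in pixels, round what is visible of it).
- pinpoint(camera, query): "xy" ([column, row] in pixels: a listed point, or the origin of a listed thing).
The state is a dict: "time_s": time; "q": joint angles; "dq": joint speeds; "joint_efforts": joint torques, N m; "eef_pos": TCP position; "eef_rot": TCP orientation; "wrist_force": force on the tool from outside, world axes, zero at the start; "torque": the same for the moment, N m; "opening": opening from 0.0 (shut) to 1.0 (fully open).
Only numpy, scipy, OpenCV 4.12 (cv2) and the standard library are available. Lean on these libraries where they do the work, as an engineer would, in place of code of your own. Each camera call takes 0.05 s, during which the arm holds its last target.

### The job

The little shunting locomotive stands in its white shelf cradle, but the draw latch beside it is undone. Lay the latch's loop behind the hook on the end stop, draw it back by its tab until you feel it snug under the hook (a gentle pull, 5 to 15 N over the stiff lever's own drag) and let go of it there; then swing the lever over until it snaps down flat over centre and holds the stop drawn in. Do not lean on the lever once it is down, let go of everything, and leave the locomotive and the things round the cradle as they are.

Things in the scene. Friction and masses are not known exactly. Their poses are not given: they have to be found in the camera images.
- cradle: White plastic cradle fixed on the table, 240 (its x) by 190 (its y) mm, floor 14 mm thick. Origin: centre of its underside. Locomotive in the lane at y = +45 mm; draw latch in the lane at y = -45 mm, moving only in that upright plane: lever pivot at x = -20, hook at x = +34. Side walls and middle rib up to 34 mm high, end wall at x = 117 up to 36 mm.
- latch_pivot (a point): Lever pivot axis (parallel to the cradle's y), at cradle (-20, -45, 60) mm. Axes as the cradle.
- lever (a joint): Steel lever's angle. Its elevation above the cradle's +x is 0.698 + value: 0 = front stop, leaning over the hook; 2.443 = flat along -x, shut stop. Stiff pivot (0.05 N m): stays where left. With the loop hooked it works against the end stop's spring, hardest (about 7 N at its end) near 1.4; past dead centre, about 2.15, it snaps down by itself.
- lever_end (a point): Point on the lever's mid-line, 55 mm from the pivot. The lever is a flat steel plate 22 mm wide, 5 mm thick, reaching 65 mm from the pivot, with a rounded end.
- loop (a joint): Angle of the wire loop on the lever; it turns on pins 14 mm from the lever pivot, 0.21 rad beyond the lever's direction (towards shut). The loop's elevation above the cradle's +x is 0.523 + lever value + loop value. Pulling the loop along takes about 6 N (the lever's drag). A weak spring (0.02 N m) lifts the free loop to its stop at 0; negative = swung down towards the hook.
- loop_bar (a point): Middle of the loop's end bar: round, 6 mm thick, 36 mm long, parallel to the cradle's y, 60 mm from the loop's pins. The loop's two wire arms are 17 mm either side of the middle, so it passes over the hook.
- loop_tab (a point): Centre of the steel finger tab beyond the end bar: a small block 28 mm long (along the loop), 10 mm wide (along the cradle's y), 14 mm high, centre 82 mm from the loop's pins; nothing else within 25 mm of its two sides. Its x axis points away from the pins. Take it by its sides.
- end_stop (a joint): How far (m) the grey end stop is drawn along the cradle's -x, towards the latch. 0 = at rest against a stop: a spring holds it there with about 20 N, rising 3 N per mm drawn, so that below 20 N the hook feels rigid; about 0.0066 with the latch shut.
- keeper_seat (a point): Seat of the bar's middle in the steel hook on the end stop (moves with it; axes as cradle); at rest at cradle (34, -45, 56) mm. Bar must come down 6 mm or more to the seat's +x side, then be drawn back along -x under the lip. Let go there, the loop's spring lifts it against the lip and the stiff lever keeps it hooked; lever value then about 0.9.
- locomotive: Grey model shunting locomotive, 116 x 34 x 48 mm, 0.25 kg, loose in the cradle's other lane. Origin: centre of its underside.
- ballast_wagon: Yellow model ballast wagon, 120 x 36 x 41 mm, loose beside the cradle. Origin: centre of its underside.
- crane_car: Orange model crane car, 120 x 32 x 57 mm, loose beside the cradle. Origin: centre of its underside.
- storage_pot: White ceramic mug-shaped pot with a clip lid, 80 mm across, 78 mm high, loose outside the row on the cradle's -y side. Origin: centre of its underside.
- keeper_lip (a point): Outer end of the hook's lip, at its underside: 3 mm to the +x side of the seat and 5 mm above it. The hook is 20 mm wide; its lip is 5 mm thick, its stem's face is 3 mm to the seat's -x side. The ledge below lies 4.5 mm under the seat and ends 4 mm beyond it.
- lever_rest: White plastic post fixed on the cradle, 14 x 18 mm, at cradle (-75, -45) mm, on which the shut lever comes to lie; origin: centre of its foot, on the cradle's floor; its top is 43.5 mm higher. A hard stop: do not press the lever onto it with the arm's weight.
Not all that is in view belongs to the job. What is shaped like the locomotive but green or purple is not meant.

How it is judged:
By the outcome, as a careful person would: the job done as asked, in the order asked, and still so for the second after the job is handed in, with the robot touching nothing.
It also fails if it takes over 72 s, if anything falls off the work surface, if the arm or the gripper's body presses on something with over 40 N, if the wrist force passes 120 N, or if a joint passes its speed limit or range.

## Working session

There is one attempt and no reset: what is moved stays moved. The work goes in short steps, Python scripts to look and compute and a tool call to move; the robot and the scene stay as the last step left them, time stands still between calls to the robot, and variables do not carry over. Pictures are saved under pics/ and viewed, and the job is handed in when it is done.

Besides the shell and the picture viewer there is one more tool, called after "Call:" by a JSON object that holds its "name" and its "arguments", one argument or row to a line. apply_moves: Moves the arm, as the interface text tells. Its arguments: {"type":"object","properties":{"increments":{"type":"array","items":{"type":"object","properties":{"x":{"type":"number"},"y":{"type":"number"},"z":{"type":"number"},"ax":{"type":"number"},"ay":{"type":"number"},"az":{"type":"number"},"grip":{"type":"number"}}}}},"required":["increments"]}

```bash
ls; mkdir -p pics; cat > h.py <<'E'
import numpy as np, cv2, json
from bench import ctrl, vision, ticket, find_in, regions_of, pinpoint
def shot(cam,name):
    im=vision.camera(cam); cv2.imwrite(f'pics/{name}.png',im[:,:,::-1]); return im
def ray(P,uv):
    K=np.array(P['intrinsics']);k1=P['k1'];R=np.array(P['R']);t=np.array(P['t'])
    d=np.array([(uv[0]-K[0,2])/K[0,0],(uv[1]-K[1,2])/K[1,1]])
    s=d.copy()
    for _ in range(30): s=d/(1+k1*(s@s))
    v=R.T@np.array([s[0],s[1],1]); return -R.T@t, v/np.linalg.norm(v)
def proj(P,X):
    K=np.array(P['intrinsics']);k1=P['k1'];c=np.array(P['R'])@np.asarray(X)+np.array(P['t'])
    s=c[:2]/c[2]; s=s*(1+k1*(s@s)); return np.array([K[0,0]*s[0]+K[0,2],K[1,1]*s[1]+K[1,2]])
def tri(rays):
    A=np.zeros((3,3));b=np.zeros(3)
    for o,d in rays:
        M=np.eye(3)-np.outer(d,d);A+=M;b+=M@o
    X=np.linalg.solve(A,b)
    return X,[np.linalg.norm((np.eye(3)-np.outer(d,d))@(X-o)) for o,d in rays]
def onz(P,uv,z):
    o,d=ray(P,uv); return o+d*(z-o[2])/d[2]
E
python3 - <<'E'
from h import *
for c in ['side','top','wrist']:
    shot(c,c+'0')
o=ctrl.get_obs();print({k:np.round(v,3) for k,v in o.items()})
for c in ['side','top']:
    P=vision.camera_params(c);print(c,-np.array(P['R']).T@P['t'],P['k1'],P['intrinsics'])
    for q in ['cradle','latch_pivot','lever_end','loop_bar','loop_tab','keeper_seat','keeper_lip','lever_rest','locomotive']:
        print(q,[(np.round(r['xy'],1),round(r['p'],2)) for r in pinpoint(c,q)[:3]])
E
```

```text
pics
{'time_s': np.float64(0.15), 'q': array([-1.437,  0.181,  1.608, -0.   ,  1.354, -0.206]), 'dq': array([-0.002, -0.003, -0.003,  0.002, -0.002,  0.   ]), 'joint_efforts': array([ 2.0000e-03, -4.4526e+01, -3.5169e+01, -0.0000e+00,  6.0000e-03,
        0.0000e+00]), 'eef_pos': array([ 0.192, -0.542,  0.256]), 'eef_rot': array([ 0.578, -0.577,  0.409, -0.408]), 'wrist_force': array([-0.249,  0.247, -0.127]), 'torque': array([0.023, 0.003, 0.037]), 'opening': np.float64(0.997)}
side [ 0.43284964 -0.53539839  0.81179185] -0.03364591961022587 [[514.21822793   0.         315.88573915]
 [  0.         514.21822793 238.26815997]
 [  0.           0.           1.        ]]
cradle [(array([348.2, 301.2]), 0.62), (array([304.7, 322.5]), 0.59)]
latch_pivot [(array([334.9, 304. ]), 0.9), (array([334.1, 228.6]), 0.56), (array([367.6, 304.5]), 0.42)]
lever_end [(array([351.4, 290.2]), 0.93)]
loop_bar [(array([360.8, 282. ]), 0.69), (array([371.2, 306.4]), 0.21)]
loop_tab [(array([363.6, 275.9]), 0.8)]
keeper_seat [(array([368.3, 305.6]), 0.93), (array([310.6, 433.8]), 0.29)]
keeper_lip [(array([3
[... 223 characters left out ...]
7975737 [[440.75224931   0.         305.82824667]
 [  0.         440.75224931 245.64015284]
 [  0.           0.           1.        ]]
cradle [(array([366.3, 225.6]), 0.76), (array([402.3, 195.7]), 0.62)]
latch_pivot [(array([397.4, 231.3]), 0.72), (array([401.6, 197.7]), 0.42)]
lever_end [(array([404.7, 215.6]), 0.98)]
loop_bar [(array([410. , 200.9]), 0.81), (array([276.9, 214. ]), 0.35), (array([338.7, 249.9]), 0.24)]
loop_tab [(array([407.4, 196.7]), 0.66)]
keeper_seat [(array([399.7, 200.6]), 0.96)]
keeper_lip [(array([402.3, 197.3]), 0.92)]
lever_rest [(array([385.7, 265.5]), 0.73)]
locomotive [(array([372.9, 350. ]), 0.76), (array([336.2, 248.1]), 0.68), (array([246.1, 305.2]), 0.56)]
```

View pics/side0.png

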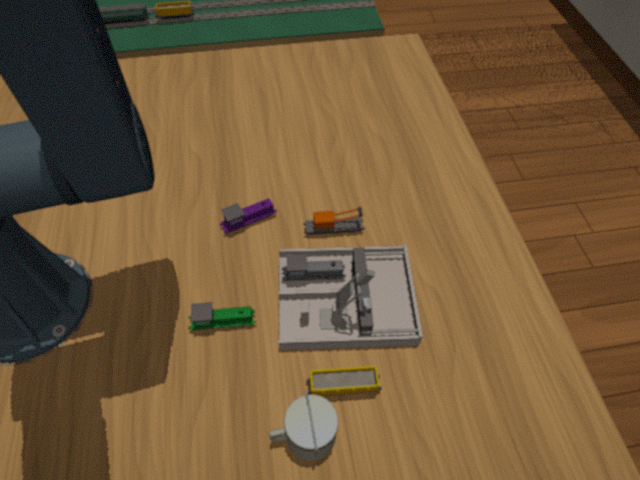

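View pics/top0.png

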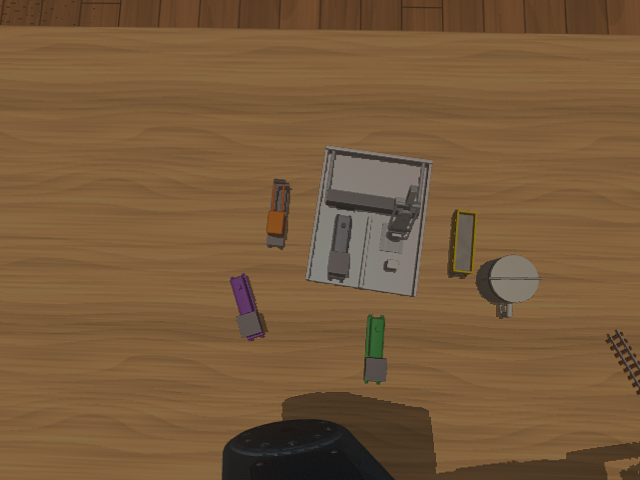

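View pics/wrist0.png

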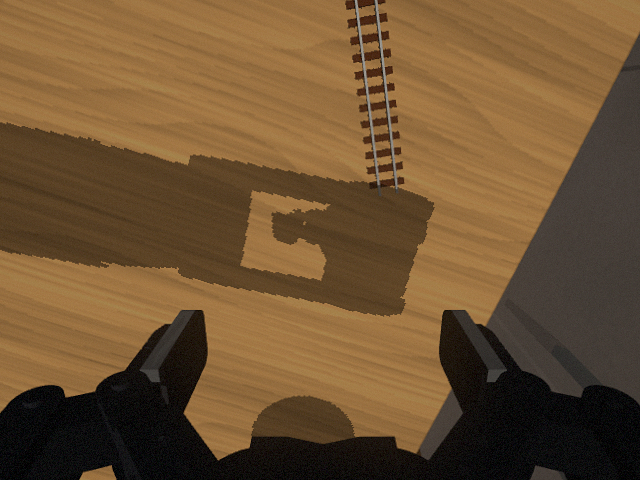

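```bash
cat > model.py <<'E'
import numpy as np
def c2w(p,c):  # p = x,y,yaw ; c cradle coords (m)
    x,y,th=p; R=np.array([[np.cos(th),-np.sin(th),0],[np.sin(th),np.cos(th),0],[0,0,1]])
    return R@np.asarray(c,float)+np.array([x,y,0])
def pts(lv,lp):
    P=np.array([-.020,0,.060]); e=.698+lv
    u=lambda a:np.array([np.cos(a),0,np.sin(a)])
    off=np.array([0,-.045,0])
    pin=P+.014*u(e+.21); a=.523+lv+lp
    return dict(latch_pivot=P+off,lever_end=P+.055*u(e)+off,pin=pin+off,loop_bar=pin+.060*u(a)+off,loop_tab=pin+.082*u(a)+off)
E
python3 - <<'E'
from h import *; from model import *
from scipy.optimize import least_squares
Pt=vision.camera_params('top');Ps=vision.camera_params('side')
vision.camera('top');vision.camera('side')
M=[]
for c,P in (('top',Pt),('side',Ps)):
    for q in ['latch_pivot','lever_end','loop_bar','loop_tab','keeper_seat','keeper_lip','lever_rest']:
        r=pinpoint(c,q)
        if r and r[0]['p']>.4: M.append((P,q,np.array(r[0]['xy']),c))
    m=regions_of(c,'cradle'); print(c,[(x['p'],np.round(x['rect'])) for x in m[:2]])
    cv2.imwrite(f'pics/m_{c}.png',m[0]['mask'].astype(np.uint8)*255)
    np.save(f'm_{c}.npy',m[0]['mask'])
fx=dict(keeper_seat=[.034,-.045,.056],keeper_lip=[.037,-.045,.061],lever_rest=[-.075,-.045,.014])
def model(p):
    d=pts(p[3],p[4]); d.update({k:np.array(v) for k,v in fx.items()}); return d
def res(p):
    d=model(p); return np.concatenate([proj(P,c2w(p,d[q]))-uv for P,q,uv,c in M])
x0=onz(Pt,(366,225),.01)
s=least_squares(res,[x0[0],x0[1],-.1,.0,0],loss='soft_l1',f_scale=2)
print(np.round(s.x,4))
for m,r in zip(M,res(s.x).reshape(-1,2)): print(m[3],m[1],m[2].round(1),r.round(1))
# corner check
for P,n in((Pt,'top'),(Ps,'side')):
    im=cv2.imread(f'pics/{n}0.png')
    for z in(.034,):
        for a in [(-.12,-.095),(.12,-.095),(.12,.095),(-.12,.095)]:
            u=proj(P,c2w(s.x,[*a,z]));cv2.circle(im,tuple(int(v) for v in u.round()),2,(0,0,255),1)
    d=model(s.x)
    for k,v in d.items():
        u=proj(P,c2w(s.x,v));cv2.circle(im,tuple(int(v) for v in u.round()),2,(0,255,255),1)
    cx,cy=(365,220) if n=='top' else (345,295)
    cv2.imwrite(f'pics/{n}_ov.png',cv2.resize(im[cy-90:cy+90,cx-100:cx+100],None,fx=3.3,fy=3.3,interpolation=cv2.INTER_CUBIC))
E
```

```text
top [(0.76, array([370., 223., 130., 146.])), (0.16, array([372., 202.,  87.,  25.]))]
side [(0.32, array([344., 379.,  75.,  28.]))]Traceback (most recent call last):
  File "<stdin>", line 19, in <module>
    return func(*args, **kwargs)
    vector_fun = VectorFunction(
        fun_wrapped,
    ...<6 lines>...
        workers=workers
    )
    self._update_fun()
    ~~~~~~~~~~~~~~~~^^
    self.f = self.fun_wrapped(xp_copy(self.x))
             ~~~~~~~~~~~~~~~~^^^^^^^^^^^^^^^^^
    return np.atleast_1d(self.fun(x))
                         ~~~~~~~~^^^
    return self.f(x, *self.args, **self.kwargs)
           ~~~~~~^^^^^^^^^^^^^^^^^^^^^^^^^^^^^^
  File "<stdin>", line 17, in res
  File "model.py", line 3, in c2w
    x,y,th=p; R=np.array([[np.cos(th),-np.sin(th),0],[np.sin(th),np.cos(th),0],[0,0,1]])
    ^^^^^^
ValueError: too many values to unpack (expected 3)
```

```bash
sed -i 's/x,y,th=p;/x,y,th=p[:3];/' model.py
cat > fit.py <<'E'
from h import *; from model import *
from scipy.optimize import least_squares
Pt=vision.camera_params('top');Ps=vision.camera_params('side')
vision.camera('top');vision.camera('side')
M=[]
for c,P in (('top',Pt),('side',Ps)):
    for q in ['latch_pivot','lever_end','loop_bar','loop_tab','keeper_seat','keeper_lip','lever_rest']:
        r=pinpoint(c,q)
        if r and r[0]['p']>.4: M.append((P,q,np.array(r[0]['xy']),c))
fx=dict(keeper_seat=[.034,-.045,.056],keeper_lip=[.037,-.045,.061],lever_rest=[-.075,-.045,.014])
def model(p):
    d=pts(p[3],p[4]); d.update({k:np.array(v) for k,v in fx.items()}); return d
def res(p):
    d=model(p); return np.concatenate([proj(P,c2w(p,d[q]))-uv for P,q,uv,c in M]+[[p[4]*2]])
x0=onz(Pt,(366,225),.01)
s=least_squares(res,[x0[0],x0[1],-.1,.1,-.05],loss='soft_l1',f_scale=2)
print(np.round(s.x,4))
for m,r in zip(M,res(s.x)[:-1].reshape(-1,2)): print(m[3],m[1],m[2].round(1),r.round(1))
np.save('fit.npy',s.x)
for P,n in((Pt,'top'),(Ps,'side')):
    im=cv2.imread(f'pics/{n}0.png')
    cx,cy=(365,220) if n=='top' else (345,295)
    f=3.3
    im=cv2.resize(im[cy-90:cy+90,cx-100:cx+100],None,fx=f,fy=f,interpolation=cv2.INTER_CUBIC)
    def dot(u,col):
        cv2.circle(im,(int((u[0]-cx+100.5)*f),int((u[1]-cy+90.5)*f)),3,col,1)
    for a in [(-.12,-.095),(.12,-.095),(.12,.095),(-.12,.095)]:
        dot(proj(P,c2w(s.x,[*a,.034])),(0,0,255))
        dot(proj(P,c2w(s.x,[*a,.0])),(255,0,255))
    for k,v in model(s.x).items(): dot(proj(P,c2w(s.x,v)),(0,255,255))
    cv2.imwrite(f'pics/{n}_ov.png',im)
E
python3 fit.py
```

```text
[ 0.5697 -0.0801 -0.1079  0.5927 -0.068 ]
top latch_pivot [398.3 229.8] [-0.4  0.5]
top lever_end [405.8 215.1] [-0.5 -0.3]
top loop_bar [408.8 205.7] [-0.7 -2.7]
top loop_tab [410.3 192.6] [1.3 0.2]
top keeper_seat [400.5 201. ] [ 0.3 -1.5]
top keeper_lip [400.8 197.1] [ 0.8 -0.1]
top lever_rest [386.5 264.9] [3.1 0.6]
side lever_end [348.4 290.2] [-0.2 -1.9]
side loop_bar [359.9 283.1] [-1.2  0.4]
side loop_tab [366.8 277.2] [-0.  -0.5]
side keeper_seat [370.5 305.1] [-1.3 -0.1]
side keeper_lip [368.8 303.2] [2.4 0.3]
side lever_rest [306.8 320.8] [-2.3 -0.9]
```

View pics/top_ov.png

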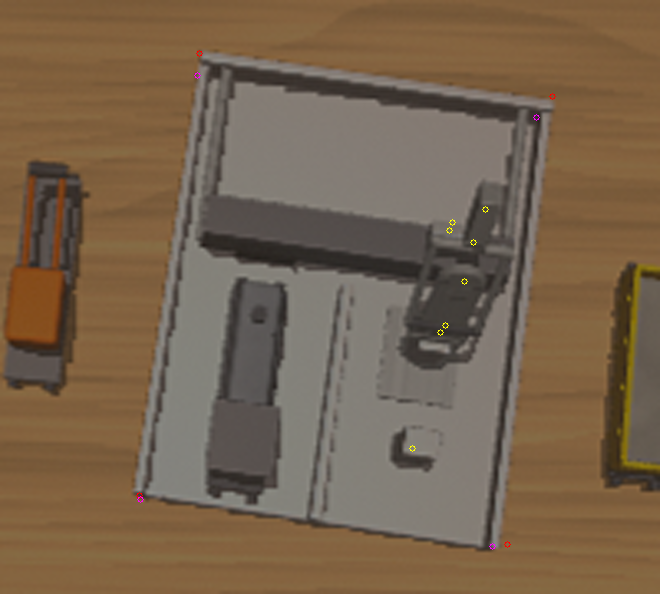

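View pics/side_ov.png

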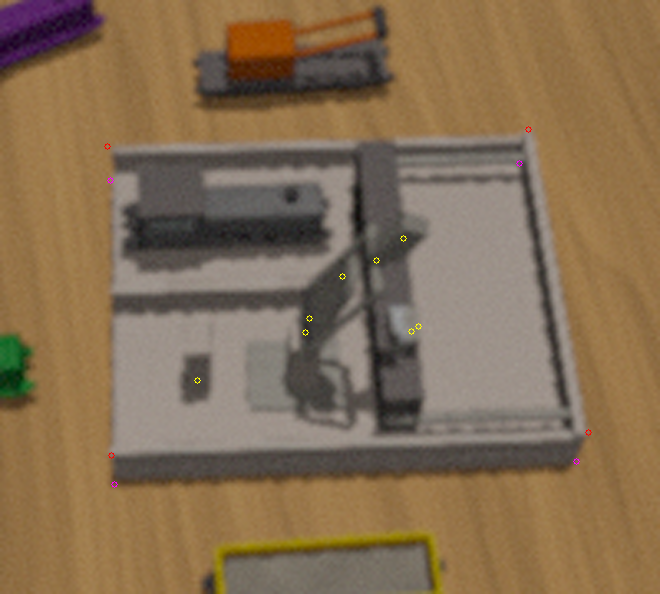

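```bash
cat > k.py <<'E'
import numpy as np
from scipy.spatial.transform import Rotation as Ro
def Rq(q): return Ro.from_quat([q[1],q[2],q[3],q[0]])
def delta(o,pos,R):  # target pose -> increments in tool axes (cm, rad)
    R0=Rq(o['eef_rot']); d=R0.inv().apply(np.asarray(pos)-o['eef_pos'])*100
    a=(R0.inv()*R).as_rotvec(); return np.round(np.r_[d,a],3)
def tool(yaw,tilt,flip=1):
    """tool y = approach; tilt: approach dir in cradle plane = (sin tilt,0,-cos tilt) along cradle x; jaws (tool x) along +-cradle y"""
    c=np.array([np.cos(yaw),np.sin(yaw),0]); l=np.array([-np.sin(yaw),np.cos(yaw),0]); up=np.array([0,0,1.])
    y=np.sin(tilt)*c-np.cos(tilt)*up; x=flip*l; z=np.cross(x,y)
    return Ro.from_matrix(np.stack([x,y,z],1))
E
python3 - <<'E'
from h import *;from k import *
o=ctrl.get_obs();R=Rq(o['eef_rot']);print(R.as_matrix().round(3))
P=vision.camera_params('wrist');Rc=np.array(P['R']);C=-Rc.T@P['t']
print('cam in tool',R.inv().apply(C-o['eef_pos']).round(4),'cam axes in tool\n',(R.inv().as_matrix()@Rc.T).round(3),P['intrinsics'])
f=np.load('fit.npy')
from model import *
d=pts(f[3],f[4]); print({k:c2w(f,v).round(3) for k,v in d.items()})
for fl in(1,-1):
  for t in (0.,.6): print(fl,delta(o,c2w(f,[.0,-.045,.30]),tool(f[2],t,fl)))
E
```

```text
[[ 0.333  0.     0.943]
 [-0.943 -0.     0.333]
 [ 0.    -1.     0.   ]]
cam in tool [ 0.0014 -0.1178  0.0774] cam axes in tool
 [[ 1.    -0.001 -0.   ]
 [ 0.    -0.304  0.953]
 [-0.001 -0.953 -0.304]] [[405.5852924    0.         322.83179421]
 [  0.         405.5852924  235.61779235]
 [  0.           0.           1.        ]]
{'latch_pivot': array([ 0.545, -0.123,  0.06 ]), 'lever_end': array([ 0.56 , -0.124,  0.113]), 'pin': array([ 0.546, -0.123,  0.074]), 'loop_bar': array([ 0.576, -0.126,  0.126]), 'loop_tab': array([ 0.587, -0.127,  0.145])}
1 [-26.907  -4.37   49.094   0.     -2.694   0.   ]
1 [-26.907  -4.37   49.094  -0.182  -2.587  -0.8  ]
-1 [-26.907  -4.37   49.094  -0.      0.448   0.   ]
-1 [-26.907  -4.37   49.094   0.59    0.434  -0.134]
```

Call:
{"name": "apply_moves", "arguments": {
  "increments": [
    {"x": -2.7, "y": 0, "z": 4.9, "ay": 0.045, "grip": 0.5},
    {"x": -5.4, "y": 0, "z": 9.8, "ay": 0.09, "grip": 0.5},
    {"x": -8.1, "y": 0, "z": 14.7, "ay": 0.14, "grip": 0.5},
    {"x": -10.8, "y": 0, "z": 19.6, "ay": 0.18, "grip": 0.5},
    {"x": -13.5, "y": 0, "z": 24.5, "ay": 0.225, "grip": 0.5},
    {"x": -16.2, "y": 0, "z": 29.4, "ay": 0.27, "grip": 0.5},
    {"x": -18.9, "y": 0, "z": 34.3, "ay": 0.315, "grip": 0.5},
    {"x": -21.6, "y": 0, "z": 39.2, "ay": 0.36, "grip": 0.5},
    {"x": -24.3, "y": 0, "z": 44.1, "ay": 0.405, "grip": 0.5},
    {"x": -26.9, "y": -0.4, "z": 49.1, "ay": 0.448, "grip": 0.5},
    {"x": -26.9, "y": -0.4, "z": 49.1, "ay": 0.448, "grip": 0.5},
    {"x": -26.9, "y": -0.4, "z": 49.1, "ay": 0.448, "grip": 0.5}
  ]
}}

```text
invalid input
```

```bash
cat > wlook.py <<'E'
from h import *;from k import *;from model import *
import sys
n=sys.argv[1]; qs=sys.argv[2].split(',') if len(sys.argv)>2 and sys.argv[2] else []
o=ctrl.get_obs(); P=vision.camera_params('wrist'); im=shot('wrist',n)
f=np.load('fit.npy')
print('t',o['time_s'],'pos',o['eef_pos'].round(4),'F',np.round(o['wrist_force'],2),'open',round(float(o['opening']),3))
d=pts(f[3],f[4]);d.update(keeper_seat=np.array([.034,-.045,.056]),keeper_lip=np.array([.037,-.045,.061]),lever_rest=np.array([-.075,-.045,.014]))
M={}
for q in qs:
    r=pinpoint('wrist',q); M[q]=[(list(np.round(x['xy'],1)),round(x['p'],2)) for x in r[:2]]
    print(q,M[q], 'pred',proj(P,c2w(f,d[q])).round(1) if q in d else '')
json.dump(dict(P={k:np.array(v).tolist() for k,v in P.items()},M=M),open(f'{n}.json','w'))
E
python3 wlook.py w1 latch_pivot,lever_end,loop_bar,loop_tab,keeper_seat,keeper_lip,lever_rest
```

```text
t 2.75 pos [ 0.1917 -0.5421  0.2563] F [ 0.02 -0.02  0.62] open 0.997
latch_pivot [] pred [-155.8 -572.7]
lever_end [] pred [-127.7 -538.5]
loop_bar [] pred [  -7.1 -357.6]
loop_tab [] pred [374. 330.]
keeper_seat [] pred [-104.5 -631.2]
keeper_lip [] pred [-102.9 -634.2]
lever_rest [] pred [-126.5 -414.5]
```

View pics/w1.png

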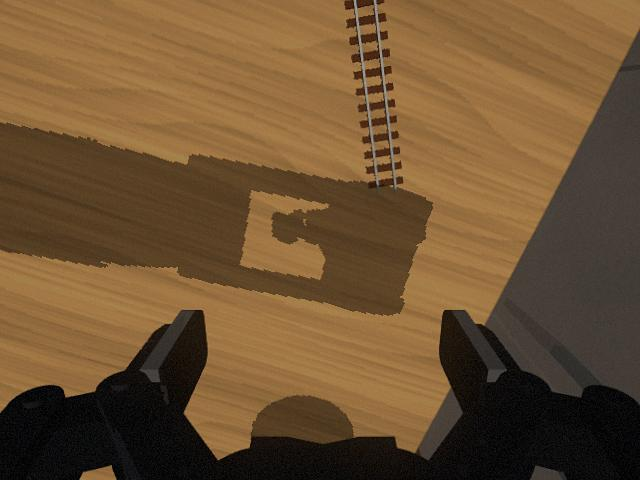

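Call:
{"name": "apply_moves", "arguments": {
  "increments": [
    {"x": -5.4, "y": 0.0, "z": 9.8, "ax": 0.0, "ay": 0.09, "az": 0.0, "grip": 0.5},
    {"x": -10.8, "y": 0.0, "z": 19.6, "ax": 0.0, "ay": 0.18, "az": 0.0, "grip": 0.5},
    {"x": -16.2, "y": 0.0, "z": 29.4, "ax": 0.0, "ay": 0.27, "az": 0.0, "grip": 0.5},
    {"x": -21.6, "y": 0.0, "z": 39.2, "ax": 0.0, "ay": 0.36, "az": 0.0, "grip": 0.5},
    {"x": -26.9, "y": -0.4, "z": 49.1, "ax": 0.0, "ay": 0.448, "az": 0.0, "grip": 0.5},
    {"x": -26.9, "y": -0.4, "z": 49.1, "ax": 0.0, "ay": 0.448, "az": 0.0, "grip": 0.5},
    {"x": -26.9, "y": -0.4, "z": 49.1, "ax": 0.0, "ay": 0.448, "az": 0.0, "grip": 0.5},
    {"x": -26.9, "y": -0.4, "z": 49.1, "ax": 0.0, "ay": 0.448, "az": 0.0, "grip": 0.5},
    {"x": -26.9, "y": -0.4, "z": 49.1, "ax": 0.0, "ay": 0.448, "az": 0.0, "grip": 0.5},
    {"x": -26.9, "y": -0.4, "z": 49.1, "ax": 0.0, "ay": 0.448, "az": 0.0, "grip": 0.5},
    {"x": -26.9, "y": -0.4, "z": 49.1, "ax": 0.0, "ay": 0.448, "az": 0.0, "grip": 0.5},
    {"x": -26.9, "y": -0.4, "z": 49.1, "ax": 0.0, "ay": 0.448, "az": 0.0, "grip": 0.5}
  ]
}}

```text
time_s: 4.65
eef_pos: [0.5642, -0.126, 0.2602]
eef_rot: [0.472, -0.472, 0.527, -0.527]
wrist_force: [-1.0, -0.5, -0.9]
opening: 0.499
```

```bash
python3 wlook.py w1 latch_pivot,lever_end,loop_bar,loop_tab,keeper_seat,keeper_lip,lever_rest
```

```text
t 4.65 pos [ 0.5642 -0.126   0.2602] F [-0.95 -0.49 -0.89] open 0.499
latch_pivot [([np.float64(321.0), np.float64(232.0)], 0.63)] pred [319.7 231. ]
lever_end [] pred [319.  232.5]
loop_bar [([np.float64(319.2), np.float64(218.4)], 0.72), ([np.float64(509.9), np.float64(262.0)], 0.33)] pred [318.6 215.1]
loop_tab [([np.float64(317.3), np.float64(203.8)], 0.91)] pred [318.2 205.3]
keeper_seat [([np.float64(321.2), np.float64(166.4)], 0.95)] pred [319.4 164.2]
keeper_lip [([np.float64(321.7), np.float64(160.6)], 0.96), ([np.float64(444.6), np.float64(211.5)], 0.66)] pred [319.3 161.2]
lever_rest [([np.float64(321.2), np.float64(267.9)], 0.55)] pred [320.3 271.3]
```

View pics/w1.png

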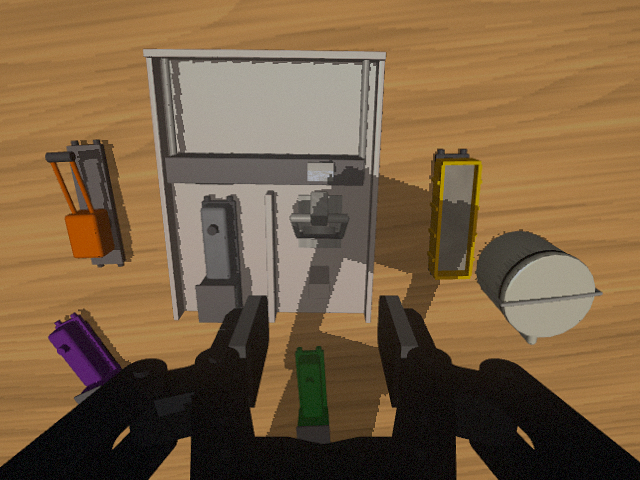

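```bash
cat > fit2.py <<'E'
from h import *;from k import *;from model import *
from scipy.optimize import least_squares
import sys
f0=np.load('fit.npy')
fxd=dict(keeper_seat=[.034,-.045,.056],keeper_lip=[.037,-.045,.061],lever_rest=[-.075,-.045,.014])
obs=[]
for n in sys.argv[1:]:
    j=json.load(open(n+'.json'))
    for q,v in j['M'].items():
        if v and v[0][1]>.5: obs.append((j['P'],q,np.array(v[0][0]),1.,n))
Pt=vision.camera_params('top');Ps=vision.camera_params('side')
T=dict(latch_pivot=(398.3,229.8),lever_end=(405.8,215.1),loop_bar=(408.8,205.7),loop_tab=(410.3,192.6),keeper_seat=(400.5,201),keeper_lip=(400.8,197.1))
S=dict(lever_end=(348.4,290.2),loop_bar=(359.9,283.1),loop_tab=(366.8,277.2),keeper_seat=(370.5,305.1),keeper_lip=(368.8,303.2))
for P,D,n in((Pt,T,'top'),(Ps,S,'side')):
    for q,v in D.items(): obs.append((P,q,np.array(v),.6,n))
def res(p):
    d=pts(p[3],p[4]);d.update({k:np.array(v) for k,v in fxd.items()})
    return np.concatenate([(proj(P,c2w(p,d[q]))-uv)*w for P,q,uv,w,n in obs]+[[p[4]*20]])
s=least_squares(res,f0,loss='soft_l1',f_scale=1.5)
print(s.x.round(4),'sd',np.sqrt(np.diag(np.linalg.inv(s.jac.T@s.jac))).round(4))
for m,r in zip(obs,res(s.x)[:-1].reshape(-1,2)): print(m[4],m[1],(r/m[3]).round(1))
np.save('fit2.npy',s.x)
E
python3 fit2.py w1; python3 -c "
from h import *;print(ctrl.get_obs()['q'].round(3))"
```

```text
[ 0.569  -0.0806 -0.1057  0.5675 -0.0451] sd [0.0007 0.0004 0.0103 0.0327 0.0378]
w1 latch_pivot [-0.5 -0.4]
w1 loop_bar [ 0.4 -3.3]
w1 loop_tab [1.9 1.5]
w1 keeper_seat [-1.1 -1.6]
w1 keeper_lip [-1.7  1.2]
w1 lever_rest [-0.   3.9]
top latch_pivot [-0.   0.8]
top lever_end [-0.1 -0.7]
top loop_bar [-0.3 -2.6]
top loop_tab [1.7 0.3]
top keeper_seat [ 0.6 -1.2]
top keeper_lip [1.1 0.3]
side lever_end [ 0.4 -1.4]
side loop_bar [-1.2  0.8]
side loop_tab [ 0.  -0.2]
side keeper_seat [-1.6  0.2]
side keeper_lip [2.2 0.6]
[-0.423  0.185  1.594 -0.     1.363  1.256]
```

```bash
python3 - <<'E'
from h import *;from k import *;from model import *
im=cv2.imread('pics/w1.png');cv2.imwrite('pics/w1a.png',cv2.resize(im[30:340,130:400],None,fx=2,fy=2,interpolation=cv2.INTER_CUBIC))
E
```

```text
(no output)
```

View pics/w1a.png

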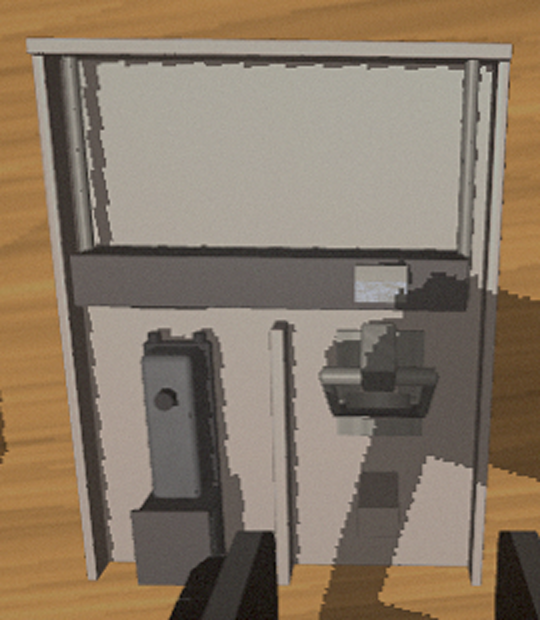

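```bash
python3 - <<'E'
from h import *;from k import *;from model import *
P=json.load(open('w1.json'))['P']
g=lambda a,z:onz(P,(a[0]/2+130,a[1]/2+30),z)
FL=g((27,39),.036);FR=g((512,45),.036);NL=g((89,579),.034);NR=g((482,584),.034)
HL=g((354,265),.066);HR=g((408,266),.066)
print(FL,FR,NL,NR)
print('widths',np.linalg.norm((FL-FR)[:2]),np.linalg.norm((NL-NR)[:2]))
for a,b in((FR,FL),(NR,NL),(HR,HL)): v=b-a; print('yaw',np.arctan2(-v[0],v[1]))
a=(FL+FR)/2;b=(NL+NR)/2;v=a-b;print('yaw mid',np.arctan2(v[1],v[0]),'len',np.linalg.norm(v[:2]),'centre',(a+b)/2)
print('hook centre',(HL+HR)/2,np.linalg.norm(HL-HR))
for n in('fit','fit2'):
    f=np.load(n+'.npy');print(f[:3],'hook',c2w(f,[.0355,-.045,.066]))
E
```

```text
[ 0.69994569 -0.00185401  0.036     ] [ 0.67629911 -0.18930194  0.036     ] [0.46432408 0.02674837 0.034     ] [ 0.44111768 -0.16009324  0.034     ]
widths 0.188933553454262 0.1882772535465277
yaw -0.12548729046966534
yaw -0.12357079119245482
yaw -0.129258270743713
yaw mid -0.12218085220811399 len 0.23716957451952453 centre [ 0.57042164 -0.08112521  0.035     ]
hook centre [ 0.60097454 -0.12969799  0.066     ] 0.020643783655437106
[ 0.56968452 -0.08006493 -0.10788681] hook [ 0.60013262 -0.12862585  0.066     ]
[ 0.5690173  -0.08064128 -0.10572765] hook [ 0.59957018 -0.12913635  0.066     ]
```

```bash
python3 - <<'E'
from h import *;from k import *;from model import *
from scipy.optimize import least_squares
p=[.5702,-.0811,-.1235]
Pw=json.load(open('w1.json'))['P'];Pt=vision.camera_params('top');Ps=vision.camera_params('side')
obs=[(Pw,'loop_bar',(320.5,217.5)),(Pw,'loop_tab',(318.3,203.8)),(Pt,'lever_end',(405.8,215.1)),(Pt,'loop_bar',(408.8,205.7)),(Pt,'loop_tab',(410.3,192.6)),(Ps,'lever_end',(348.4,290.2)),(Ps,'loop_bar',(359.9,283.1)),(Ps,'loop_tab',(366.8,277.2))]
r=lambda x:np.concatenate([proj(P,c2w(p,pts(x[0],0)[q]))-u for P,q,u in obs])
s=least_squares(r,[.5],loss='soft_l1');print(s.x,r(s.x).reshape(-1,2).round(1))
f=np.array([*p,s.x[0],0]);np.save('fit.npy',f)
d=pts(*f[3:]);print({k:(np.round(v,4),c2w(f,v).round(4)) for k,v in d.items()})
E
```

```text
[0.53784877] [[-0.1 -2.3]
 [ 2.1  2.2]
 [ 0.2 -1.8]
 [ 0.1 -2.6]
 [ 2.2  0.4]
 [ 1.6 -1.1]
 [-1.1  1. ]
 [-0.1  0. ]]
{'latch_pivot': (array([-0.02 , -0.045,  0.06 ]), array([ 0.5448, -0.1233,  0.06  ])), 'lever_end': (array([-0.0019, -0.045 ,  0.1119]), array([ 0.5628, -0.1255,  0.1119])), 'pin': (array([-0.0183, -0.045 ,  0.0739]), array([ 0.5465, -0.1235,  0.0739])), 'loop_bar': (array([ 0.011 , -0.045 ,  0.1263]), array([ 0.5756, -0.1271,  0.1263])), 'loop_tab': (array([ 0.0218, -0.045 ,  0.1455]), array([ 0.5863, -0.1284,  0.1455]))}
```

```bash
cat > tgt.py <<'E'
from h import *;from k import *;from model import *
G=.086; B=.014; OFF=-.10
def grasp_pose(f,lv,lp,back=0,G=G,B=B,OFF=OFF):
    """TCP pos & R for gripping with loop at lv,lp; TCP B behind tab line"""
    d=pts(lv,lp);a=.523+lv+lp;u=np.array([np.cos(a),0,np.sin(a)]);t=a+OFF
    ap=np.array([np.sin(t),0,-np.cos(t)])
    g=d['pin']+G*u-(B+back)*ap
    return c2w(f,g),tool(f[2],t,-1),t
def solve(bx,bz):
    """lever, loop values for bar at cradle bx,bz"""
    from scipy.optimize import fsolve
    def r(x):
        b=pts(*x)['loop_bar'];return [b[0]-bx,b[2]-bz]
    return fsolve(lambda x:np.array(r(x))*100,[.85,-1.6])
E
python3 - <<'E'
from tgt import *
f=np.load('fit.npy');o=ctrl.get_obs()
P=json.load(open('w1.json'))['P']
def w2c(X): th=f[2];d=X-np.array([f[0],f[1],0]);return np.array([np.cos(th)*d[0]+np.sin(th)*d[1],-np.sin(th)*d[0]+np.cos(th)*d[1],d[2]]).round(4)
for c in((270,250),(270,256),(270,306)):
    print(c,[w2c(onz(P,(c[0]/2+130,c[1]/2+30),z)) for z in(.014,.04,.05,.056)])
p,R,t=grasp_pose(f,f[3],f[4],.08);print(p,t,delta(o,p,R))
print(solve(.034,.056),solve(.042,.056),solve(.042,.072))
E
```

```text
(270, 250) [array([0.0359, 0.0051, 0.014 ]), array([0.0389, 0.0015, 0.04  ]), array([0.04  , 0.0001, 0.05  ]), array([ 0.0407, -0.0008,  0.056 ])]
(270, 256) [array([0.0333, 0.0052, 0.014 ]), array([0.0364, 0.0015, 0.04  ]), array([0.0377, 0.0001, 0.05  ]), array([ 0.0384, -0.0007,  0.056 ])]
(270, 306) [array([0.0108, 0.0058, 0.014 ]), array([0.0156, 0.0022, 0.04  ]), array([0.0174, 0.0007, 0.05  ]), array([ 0.0185, -0.0001,  0.056 ])]
[ 0.51173706 -0.11918826  0.20279459] 0.9608487669217497 [-0.022  5.759 -5.343  0.961  0.014 -0.007]
[ 0.90543523 -1.7259709 ] [ 0.333143   -1.14769187] [ 0.51738464 -1.07126035]
```

Call:
{"name": "apply_moves", "arguments": {
  "increments": [
    {"x": 0.0, "y": 0.9, "z": -1.5, "ax": 0.16, "ay": 0.0, "az": 0.0, "grip": 0.5},
    {"x": 0.0, "y": 1.9, "z": -3.0, "ax": 0.32, "ay": 0.0, "az": 0.0, "grip": 0.5},
    {"x": 0.0, "y": 2.9, "z": -4.2, "ax": 0.48, "ay": 0.0, "az": 0.0, "grip": 0.5},
    {"x": 0.0, "y": 3.9, "z": -5.0, "ax": 0.64, "ay": 0.0, "az": 0.0, "grip": 0.5},
    {"x": 0.0, "y": 4.9, "z": -5.3, "ax": 0.8, "ay": 0.01, "az": 0.0, "grip": 0.5},
    {"x": 0.0, "y": 5.8, "z": -5.3, "ax": 0.961, "ay": 0.014, "az": -0.007, "grip": 0.5},
    {"x": 0.0, "y": 5.8, "z": -5.3, "ax": 0.961, "ay": 0.014, "az": -0.007, "grip": 0.5},
    {"x": 0.0, "y": 5.8, "z": -5.3, "ax": 0.961, "ay": 0.014, "az": -0.007, "grip": 0.5}
  ]
}}

```text
time_s: 6.05
eef_pos: [0.5112, -0.1194, 0.2013]
eef_rot: [-0.631, 0.198, -0.225, 0.715]
wrist_force: [0.4, 0.2, 0.6]
opening: 0.502
```

```bash
python3 wlook.py w2 lever_end,loop_bar,loop_tab,keeper_seat; python3 - <<'E'
from tgt import *
f=np.load('fit.npy');o=ctrl.get_obs();print(o['q'].round(3))
p,R,t=grasp_pose(f,f[3],f[4]);print(p,t,delta(o,p,R))
E
```

```text
t 6.05 pos [ 0.5112 -0.1194  0.2013] F [0.38 0.17 0.55] open 0.502
lever_end [([np.float64(317.2), np.float64(325.1)], 0.88)] pred [319.7 323.5]
loop_bar [([np.float64(316.1), np.float64(295.7)], 0.94)] pred [319.5 292.2]
loop_tab [([np.float64(317.8), np.float64(258.0)], 0.92)] pred [319.3 258.2]
keeper_seat [([np.float64(319.9), np.float64(311.9)], 0.82), ([np.float64(317.3), np.float64(383.7)], 0.52)] pred [320.3 311.6]
[-0.74  -0.25   2.436  1.402  0.501 -0.193]
[ 0.57681186 -0.12726611  0.15696863] 0.9608487669217497 [-4.400e-02  7.945e+00 -6.900e-02 -1.000e-03  0.000e+00  0.000e+00]
```

View pics/w2.png

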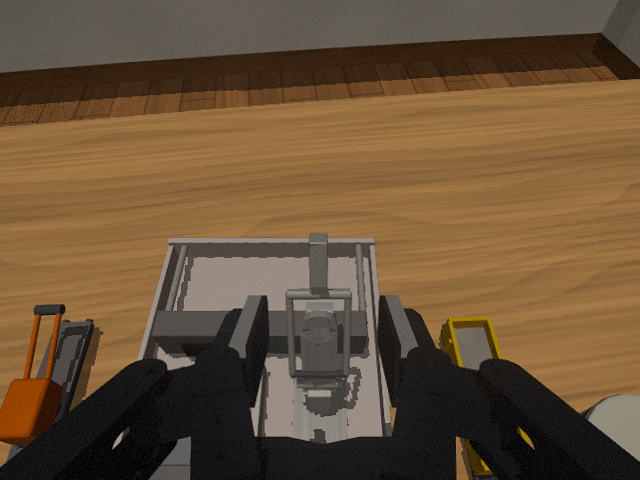

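Call:
{"name": "apply_moves", "arguments": {
  "increments": [
    {"x": 0.0, "y": 3.0, "z": 0.0, "ax": 0.0, "ay": 0.0, "az": 0.0, "grip": 0.5},
    {"x": 0.0, "y": 6.0, "z": 0.0, "ax": 0.0, "ay": 0.0, "az": 0.0, "grip": 0.5},
    {"x": -0.05, "y": 7.9, "z": -0.07, "ax": 0.0, "ay": 0.0, "az": 0.0, "grip": 0.5},
    {"x": -0.05, "y": 7.9, "z": -0.07, "ax": 0.0, "ay": 0.0, "az": 0.0, "grip": 0.5},
    {"x": -0.05, "y": 7.9, "z": -0.07, "ax": 0.0, "ay": 0.0, "az": 0.0, "grip": 0.5},
    {"x": -0.05, "y": 7.9, "z": -0.07, "ax": 0.0, "ay": 0.0, "az": 0.0, "grip": 0.65}
  ]
}}

```text
time_s: 7.05
eef_pos: [0.5763, -0.1272, 0.158]
eef_rot: [-0.632, 0.199, -0.224, 0.715]
wrist_force: [-0.2, 0.3, -0.7]
opening: 0.349
```

```bash
python3 wlook.py w3 lever_end,loop_bar,loop_tab,keeper_seat; python3 - <<'E'
from tgt import *
f=np.load('fit.npy');o=ctrl.get_obs();print(o['q'].round(3))
p,R,t=grasp_pose(f,f[3],f[4]);print(p,t,delta(o,p,R))
E
```

```text
t 7.05 pos [ 0.5763 -0.1272  0.158 ] F [-0.2   0.26 -0.71] open 0.349
lever_end [([np.float64(316.4), np.float64(430.4)], 0.63)] pred [319.  426.4]
loop_bar [([np.float64(317.9), np.float64(385.8)], 0.59)] pred [318.9 383.3]
loop_tab [([np.float64(316.6), np.float64(341.1)], 0.62)] pred [318.7 338.2]
keeper_seat [([np.float64(317.2), np.float64(381.5)], 0.79)] pred [320.  381.5]
[-0.624  0.064  2.294  1.837  0.419 -0.593]
[ 0.57681186 -0.12726611  0.15696863] 0.9608487669217497 [-0.012  0.073 -0.035 -0.001  0.     0.001]
```

View pics/w3.png

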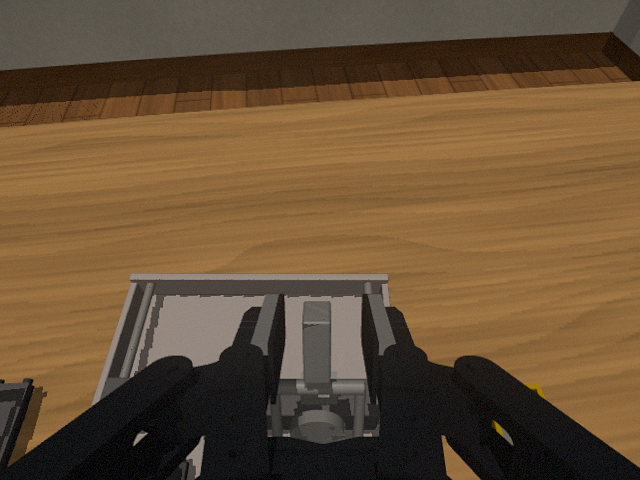

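Call:
{"name": "apply_moves", "arguments": {
  "increments": [
    {"x": -0.2, "y": 0.05, "z": 0.0, "ax": 0.0, "ay": 0.0, "az": 0.0, "grip": 0.72},
    {"x": -0.2, "y": 0.05, "z": 0.0, "ax": 0.0, "ay": 0.0, "az": 0.0, "grip": 0.78},
    {"x": -0.2, "y": 0.05, "z": 0.0, "ax": 0.0, "ay": 0.0, "az": 0.0, "grip": 0.84}
  ]
}}

```text
time_s: 7.68
eef_pos: [0.5771, -0.1253, 0.1573]
eef_rot: [-0.632, 0.199, -0.224, 0.715]
wrist_force: [0.5, 0.7, -0.1]
opening: 0.16
```

```bash
python3 wlook.py w4 loop_tab; python3 - <<'E'
import cv2
im=cv2.imread('pics/w4.png');cv2.imwrite('pics/w4a.png',cv2.resize(im[260:480,200:440],None,fx=2.5,fy=2.5,interpolation=cv2.INTER_CUBIC))
E
```

```text
t 7.675 pos [ 0.5771 -0.1253  0.1573] F [ 0.54  0.65 -0.08] open 0.16
loop_tab [([np.float64(318.3), np.float64(338.4)], 0.95)] pred [324.1 338.7]
```

View pics/w4a.png

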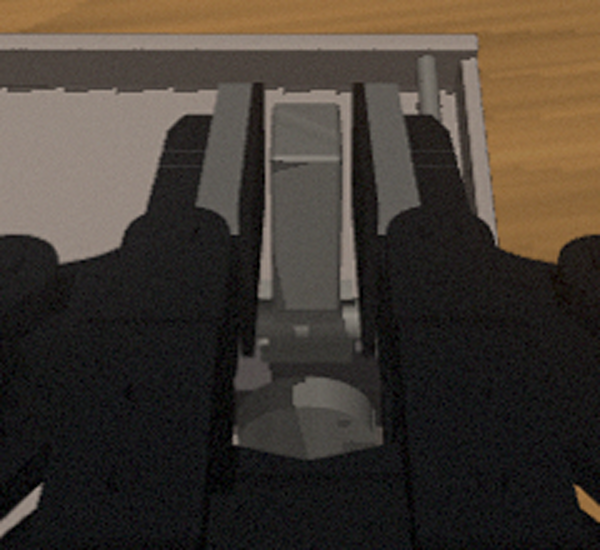

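Call:
{"name": "apply_moves", "arguments": {
  "increments": [
    {"x": 0.0, "y": 0.0, "z": 0.0, "ax": 0.0, "ay": 0.0, "az": 0.0, "grip": 0.9},
    {"x": 0.0, "y": 0.0, "z": 0.0, "ax": 0.0, "ay": 0.0, "az": 0.0, "grip": 1.0},
    {"x": 0.0, "y": 0.0, "z": 0.0, "ax": 0.0, "ay": 0.0, "az": 0.0, "grip": 1.0},
    {"x": 0.0, "y": 0.0, "z": 0.0, "ax": 0.0, "ay": 0.0, "az": 0.0, "grip": 1.0}
  ]
}}

```text
time_s: 8.28
eef_pos: [0.5771, -0.1252, 0.1573]
eef_rot: [-0.632, 0.199, -0.224, 0.715]
wrist_force: [-0.2, 0.8, 1.2]
opening: 0.1
```

```bash
cat > st.py <<'E'
from h import *;from k import *;from tgt import *
f=np.load('fit.npy')
def w2cv(v): th=f[2];return np.array([np.cos(th)*v[0]+np.sin(th)*v[1],-np.sin(th)*v[0]+np.cos(th)*v[1],v[2]])
o=ctrl.get_obs();R=Rq(o['eef_rot'])
ap=w2cv(R.as_matrix()[:,1]);print('t',round(float(o['time_s']),2),'TCP cradle',(w2cv(o['eef_pos']-np.array([f[0],f[1],0]))*1000).round(1),'tilt',np.arctan2(ap[0],-ap[2]).round(4),'F cradle',w2cv(o['wrist_force']).round(1),'T',w2cv(o['torque']).round(2),'open',round(float(o['opening']),3))
print('q',o['q'].round(3))
E
python3 st.py
```

```text
t 8.28 TCP cradle [ 12.2 -42.9 157.3] tilt 0.9621 F cradle [-0.3  0.8  1.2] T [0.15 0.38 0.17] open 0.1
q [-0.618  0.066  2.294  1.845  0.416 -0.598]
```

```bash
cat > path.py <<'E'
import sys
from st import *
# args: list of lv,lp waypoints ; current assumed given by first ; G,B,OFF fixed
def rows(wps,n,f=f,**kw):
    o=ctrl.get_obs(); out=[]
    # correct by the present mismatch: keep x (cradle y) unchanged
    for a,b in zip(wps[:-1],wps[1:]):
        for i in range(1,n+1):
            s=i/n; lv,lp=np.array(a)*(1-s)+np.array(b)*s
            p,R,t=grasp_pose(f,lv,lp,**kw); d=delta(o,p,R); out.append(d); bb=pts(lv,lp)['loop_bar']*1000
            print(f'lv {lv:.3f} lp {lp:.3f} bar {bb[0]:.1f} {bb[2]:.1f} tilt {t:.3f} :',d.round(3).tolist())
    return out
E
python3 - <<'E'
import numpy as np
f=np.load('fit.npy');th=f[2]
f[0]+=-np.sin(th)*.002;f[1]+=np.cos(th)*.002;np.save('fit.npy',f);print(f)
E
python3 - <<'E'
from path import *
rows([(.538,0),(.42,-.55)],6)
E
```

```text
[ 0.57044637 -0.07911523 -0.1235      0.53784877  0.        ]
t 8.28 TCP cradle [ 12.2 -44.9 157.3] tilt 0.9621 F cradle [-0.3  0.8  1.2] T [0.15 0.38 0.17] open 0.1
q [-0.618  0.066  2.294  1.845  0.416 -0.598]
lv 0.518 lp -0.092 bar 16.9 122.6 tilt 0.850 : [0.005, 1.009, 0.179, -0.112, 0.0, 0.0]
lv 0.499 lp -0.183 bar 22.4 118.4 tilt 0.738 : [0.005, 2.015, 0.28, -0.224, 0.0, 0.0]
lv 0.479 lp -0.275 bar 27.4 113.6 tilt 0.627 : [0.005, 3.024, 0.27, -0.335, 0.0, 0.0]
lv 0.459 lp -0.367 bar 31.8 108.4 tilt 0.516 : [0.004, 4.026, 0.151, -0.446, 0.0, 0.0]
lv 0.440 lp -0.458 bar 35.6 102.6 tilt 0.404 : [0.004, 5.007, -0.076, -0.558, 0.0, 0.0]
lv 0.420 lp -0.550 bar 38.8 96.6 tilt 0.293 : [0.004, 5.956, -0.409, -0.669, 0.0, 0.0]
```

Call:
{"name": "apply_moves", "arguments": {
  "increments": [
    {"x": 0.0, "y": 1.01, "z": 0.18, "ax": -0.112, "ay": 0.0, "az": 0.0, "grip": 1.0},
    {"x": 0.0, "y": 2.02, "z": 0.28, "ax": -0.224, "ay": 0.0, "az": 0.0, "grip": 1.0},
    {"x": 0.0, "y": 3.02, "z": 0.27, "ax": -0.335, "ay": 0.0, "az": 0.0, "grip": 1.0},
    {"x": 0.0, "y": 3.02, "z": 0.27, "ax": -0.335, "ay": 0.0, "az": 0.0, "grip": 1.0},
    {"x": 0.0, "y": 3.02, "z": 0.27, "ax": -0.335, "ay": 0.0, "az": 0.0, "grip": 1.0}
  ]
}}

```text
time_s: 8.9
eef_pos: [0.6041, -0.1304, 0.1432]
eef_rot: [-0.588, 0.301, -0.341, 0.669]
wrist_force: [6.8, 13.9, -1.3]
opening: 0.099
```

```bash
python3 - <<'E'
from path import *
rows([(.479,-.275),(.30,-1.0)],7)
E
```

```text
t 8.9 TCP cradle [ 39.7 -46.8 143.2] tilt 0.6273 F cradle [ 5.  14.7 -1.3] T [ 2.27 -0.8   1.07] open 0.099
q [-0.512  0.136  2.049  0.562  0.423  0.732]
lv 0.453 lp -0.379 bar 32.5 107.5 tilt 0.498 : [-0.181, 1.159, 0.102, -0.129, -0.002, 0.003]
lv 0.428 lp -0.482 bar 36.8 100.7 tilt 0.369 : [-0.185, 2.326, 0.198, -0.259, -0.002, 0.003]
lv 0.402 lp -0.586 bar 40.2 93.5 tilt 0.240 : [-0.189, 3.493, 0.147, -0.388, -0.003, 0.003]
lv 0.377 lp -0.689 bar 42.6 86.0 tilt 0.110 : [-0.193, 4.642, -0.051, -0.517, -0.003, 0.003]
lv 0.351 lp -0.793 bar 44.1 78.2 tilt -0.019 : [-0.196, 5.753, -0.393, -0.646, -0.003, 0.003]
lv 0.326 lp -0.896 bar 44.6 70.3 tilt -0.148 : [-0.199, 6.809, -0.872, -0.775, -0.003, 0.003]
lv 0.300 lp -1.000 bar 44.0 62.5 tilt -0.277 : [-0.201, 7.793, -1.479, -0.904, -0.003, 0.002]
```

Call:
{"name": "apply_moves", "arguments": {
  "increments": [
    {"x": -0.18, "y": 0.3, "z": 0.03, "ax": -0.033, "ay": -0.002, "az": 0.003, "grip": 1.0},
    {"x": -0.18, "y": 0.6, "z": 0.06, "ax": -0.065, "ay": -0.002, "az": 0.003, "grip": 1.0},
    {"x": -0.18, "y": 1.16, "z": 0.1, "ax": -0.129, "ay": -0.002, "az": 0.003, "grip": 1.0},
    {"x": -0.18, "y": 1.75, "z": 0.15, "ax": -0.194, "ay": -0.002, "az": 0.003, "grip": 1.0},
    {"x": -0.19, "y": 2.33, "z": 0.2, "ax": -0.259, "ay": -0.002, "az": 0.003, "grip": 1.0},
    {"x": -0.19, "y": 2.33, "z": 0.2, "ax": -0.259, "ay": -0.002, "az": 0.003, "grip": 1.0}
  ]
}}

```text
time_s: 9.65
eef_pos: [0.6208, -0.1306, 0.1257]
eef_rot: [-0.546, 0.374, -0.423, 0.618]
wrist_force: [4.5, -0.3, -0.2]
opening: 0.099
```

```bash
python3 - <<'E'
from path import *
rows([(.428,-.482),(.30,-1.0)],5)
E
```

```text
t 9.65 TCP cradle [ 56.3 -44.9 125.7] tilt 0.3703 F cradle [ 4.5  0.3 -0.2] T [ 0.16 -0.68  0.02] open 0.099
q [-0.449  0.269  1.838  0.182  0.691  1.125]
lv 0.402 lp -0.586 bar 40.2 93.5 tilt 0.240 : [0.007, 1.109, 0.116, -0.131, 0.0, 0.0]
lv 0.377 lp -0.689 bar 42.6 86.0 tilt 0.111 : [0.007, 2.271, 0.216, -0.26, 0.0, 0.0]
lv 0.351 lp -0.793 bar 44.1 78.2 tilt -0.019 : [0.007, 3.433, 0.168, -0.389, 0.0, 0.0]
lv 0.326 lp -0.896 bar 44.6 70.3 tilt -0.148 : [0.007, 4.577, -0.026, -0.518, 0.0, 0.0]
lv 0.300 lp -1.000 bar 44.0 62.5 tilt -0.277 : [0.007, 5.684, -0.364, -0.647, -0.0, 0.0]
```

```bash
python3 - <<'E'
from st import *
for c,(cx,cy) in (('side',(345,285)),('top',(385,205))):
    im=shot(c,c+'1')[:,:,::-1]
    cv2.imwrite(f'pics/{c}1a.png',cv2.resize(im[cy-70:cy+70,cx-90:cx+90],None,fx=4,fy=4,interpolation=cv2.INTER_CUBIC))
    P=vision.camera_params(c)
    d=pts(.428,-.482)
    for q in ['lever_end','loop_bar','loop_tab','keeper_seat']:
        print(c,q,[(np.round(x['xy'],1),round(x['p'],2)) for x in pinpoint(c,q)[:2]],proj(P,c2w(f,d[q])).round(1) if q in d else proj(P,c2w(f,[.034,-.045,.056])).round(1))
E
python3 wlook.py w5
```

```text
t 9.65 TCP cradle [ 56.3 -44.9 125.7] tilt 0.3703 F cradle [ 4.5  0.3 -0.2] T [ 0.16 -0.68  0.02] open 0.099
q [-0.449  0.269  1.838  0.182  0.691  1.125]
side lever_end [(array([359.2, 287.8]), 0.94)] [353.3 288.6]
side loop_bar [(array([376.1, 289.7]), 0.65)] [373.4 290.9]
side loop_tab [(array([387.6, 286.5]), 0.59)] [386.3 287.3]
side keeper_seat [(array([366.9, 304. ]), 0.82), (array([312.8, 277. ]), 0.42)] [369.1 304.8]
top lever_end [(array([455.2, 245.1]), 0.24)] [404.8 209.9]
top loop_bar [] [406.2 191. ]
top loop_tab [] [409.  177.3]
top keeper_seat [] [400.5 199.5]
t 10.15 pos [ 0.6202 -0.1307  0.1264] F [ 6.15  1.8  -0.46] open 0.098
```

View pics/side1a.png

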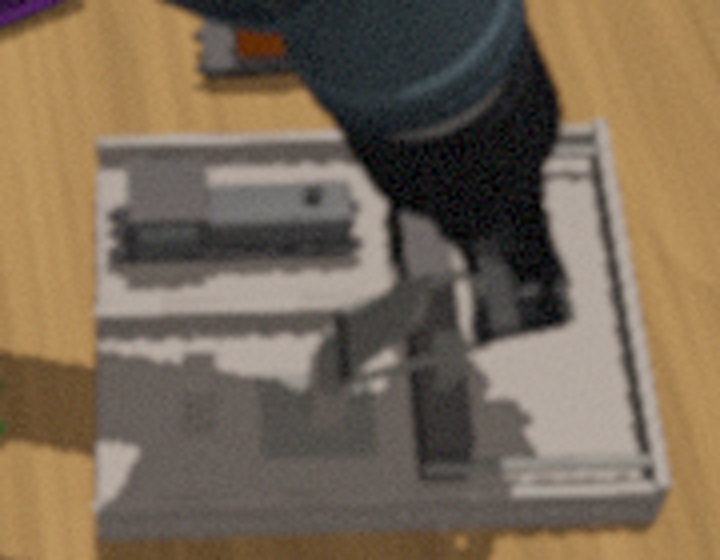

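View pics/w5.png

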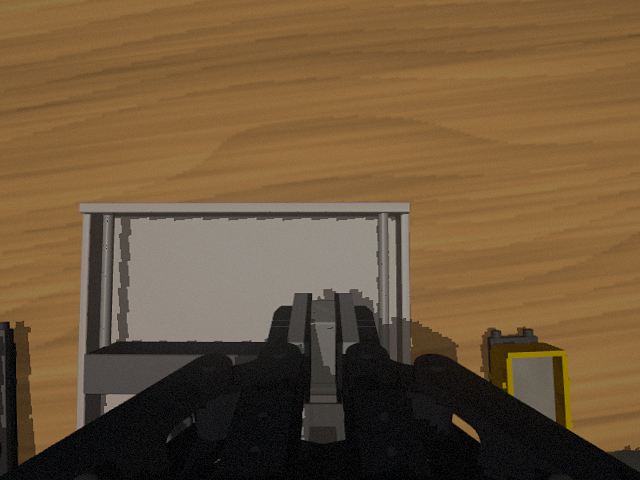

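```bash
python3 - <<'E'
from st import *
P=vision.camera_params('side')
for v in(0,.1,.2,.3,.4,.5): 
    d=pts(v,0);print(v,proj(P,c2w(f,d['lever_end'])).round(1),d['pin'].round(4)*1000)
E
```

```text
t 10.2 TCP cradle [ 55.7 -45.  126.4] tilt 0.3725 F cradle [ 5.3  2.7 -0.7] T [ 0.29 -0.89  0.06] open 0.096
q [-0.45   0.266  1.84   0.184  0.689  1.124]
0 [364.1 292.9] [-11.4 -45.   71. ]
0.1 [362.  291.7] [-12.5 -45.   71.8]
0.2 [359.6 290.6] [-13.7 -45.   72.5]
0.3 [357.  289.6] [-15.  -45.   73.1]
0.4 [354.1 288.8] [-16.4 -45.   73.5]
0.5 [351.1 288.2] [-17.7 -45.   73.8]
```

```bash
python3 - <<'E'
from path import *
rows([(.428,-.482),(.38,-.95)],5)
E
```

```text
t 10.2 TCP cradle [ 55.7 -45.  126.4] tilt 0.3725 F cradle [ 5.3  2.7 -0.7] T [ 0.29 -0.89  0.06] open 0.096
q [-0.45   0.266  1.84   0.184  0.689  1.124]
lv 0.418 lp -0.576 bar 39.4 95.0 tilt 0.266 : [-0.005, 0.955, 0.087, -0.107, -0.001, 0.001]
lv 0.409 lp -0.669 bar 41.5 89.1 tilt 0.163 : [-0.005, 1.871, 0.189, -0.21, -0.001, 0.0]
lv 0.399 lp -0.763 bar 42.9 83.0 tilt 0.059 : [-0.006, 2.792, 0.197, -0.313, -0.001, 0.0]
lv 0.390 lp -0.856 bar 43.7 76.9 tilt -0.044 : [-0.006, 3.708, 0.11, -0.416, -0.001, 0.0]
lv 0.380 lp -0.950 bar 43.8 70.6 tilt -0.147 : [-0.007, 4.609, -0.069, -0.52, -0.001, 0.0]
```

Call:
{"name": "apply_moves", "arguments": {
  "increments": [
    {"x": 0.0, "y": 0.95, "z": 0.09, "ax": -0.107, "ay": 0.0, "az": 0.0, "grip": 1.0},
    {"x": 0.0, "y": 1.87, "z": 0.19, "ax": -0.21, "ay": 0.0, "az": 0.0, "grip": 1.0},
    {"x": 0.0, "y": 2.79, "z": 0.2, "ax": -0.313, "ay": 0.0, "az": 0.0, "grip": 1.0},
    {"x": 0.0, "y": 3.71, "z": 0.11, "ax": -0.416, "ay": 0.0, "az": 0.0, "grip": 1.0},
    {"x": 0.0, "y": 3.71, "z": 0.11, "ax": -0.416, "ay": 0.0, "az": 0.0, "grip": 1.0}
  ]
}}

```text
time_s: 10.82
eef_pos: [0.6347, -0.1324, 0.0912]
eef_rot: [0.458, -0.478, 0.542, -0.518]
wrist_force: [1.7, 1.0, 3.1]
opening: 0.105
```

```bash
python3 - <<'E'
from st import *
for c,(cx,cy) in (('side',(365,295)),):
    im=shot(c,c+'2')[:,:,::-1]
    cv2.imwrite(f'pics/{c}2a.png',cv2.resize(im[cy-50:cy+50,cx-65:cx+65],None,fx=6,fy=6,interpolation=cv2.INTER_CUBIC))
    P=vision.camera_params(c)
    d=pts(.39,-.856)
    for q in ['lever_end','loop_bar','loop_tab','keeper_seat']:
        print(c,q,[(np.round(x['xy'],1),round(x['p'],2)) for x in pinpoint(c,q)[:2]],proj(P,c2w(f,d[q])).round(1) if q in d else proj(P,c2w(f,[.034,-.045,.056])).round(1))
E
python3 wlook.py w6
```

```text
t 10.82 TCP cradle [ 70.4 -44.9  91.2] tilt -0.0438 F cradle [1.5 1.2 3.1] T [ 0.03 -0.06 -0.04] open 0.105
q [-0.383  0.544  1.484 -0.011  1.157  1.316]
side lever_end [(array([353.5, 291.2]), 0.8)] [354.4 288.9]
side loop_bar [(array([377.4, 298. ]), 0.52), (array([345.3, 298.1]), 0.29)] [376.1 298.3]
side loop_tab [(array([391.6, 299.3]), 0.6)] [389.5 297.5]
side keeper_seat [(array([368.5, 308.3]), 0.94)] [369.1 304.8]
t 11.075 pos [ 0.6345 -0.1324  0.0928] F [ 2.87  0.2  -1.16] open 0.101
```

View pics/side2a.png

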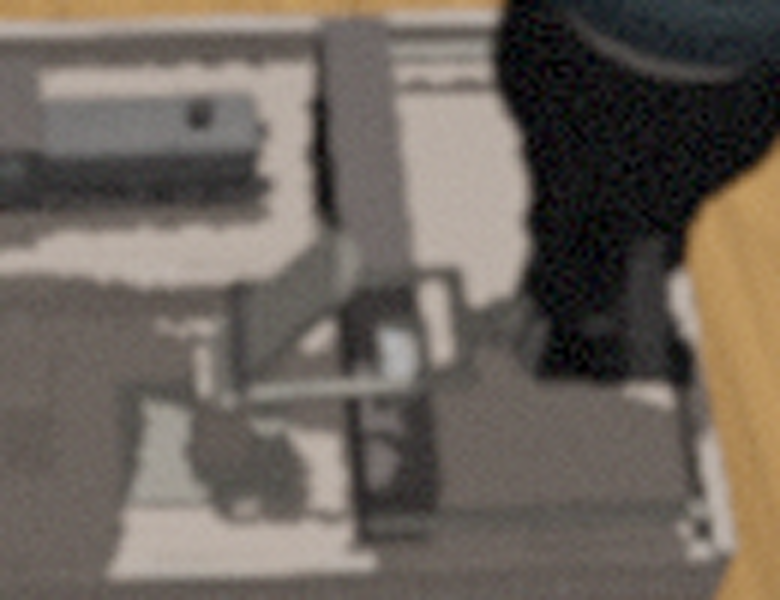

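View pics/w6.png

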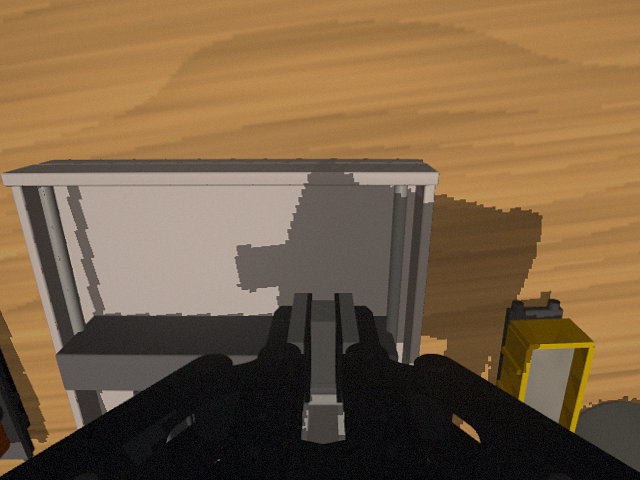

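```bash
python3 - <<'E'
from path import *
e=tuple(solve(.0425,.0565));print(e)
rows([(.39,-.856),(.35,-1.0),e],4)
E
```

```text
t 11.12 TCP cradle [ 70.2 -45.   92.9] tilt -0.0412 F cradle [ 3.7  2.  -1.4] T [ 0.21 -0.71 -0.09] open 0.101
q [-0.384  0.539  1.486 -0.012  1.156  1.317]
(np.float64(0.3089267838931717), np.float64(-1.1128148906638686))
lv 0.380 lp -0.892 bar 43.9 74.1 tilt -0.089 : [-0.001, 0.448, 0.113, -0.048, -0.001, -0.0]
lv 0.370 lp -0.928 bar 44.0 71.3 tilt -0.135 : [-0.001, 0.851, 0.202, -0.094, -0.001, -0.0]
lv 0.360 lp -0.964 bar 44.0 68.5 tilt -0.181 : [-0.002, 1.258, 0.273, -0.14, -0.001, -0.0]
lv 0.350 lp -1.000 bar 43.8 65.7 tilt -0.227 : [-0.002, 1.667, 0.325, -0.186, -0.001, -0.0]
lv 0.340 lp -1.028 bar 43.6 63.4 tilt -0.265 : [-0.002, 2.011, 0.357, -0.224, -0.001, -0.0]
lv 0.329 lp -1.056 bar 43.3 61.1 tilt -0.304 : [-0.002, 2.355, 0.376, -0.263, -0.001, -0.0]
lv 0.319 lp -1.085 bar 43.0 58.8 tilt -0.342 : [-0.002, 2.7, 0.381, -0.301, -0.001, -0.0]
lv 0.309 lp -1.113 bar 42.5 56.5 tilt -0.381 : [-0.002, 3.044, 0.374, -0.34, -0.001, -0.0]
```

Call:
{"name": "apply_moves", "arguments": {
  "increments": [
    {"x": 0.0, "y": 0.45, "z": 0.11, "ax": -0.048, "ay": 0.0, "az": 0.0, "grip": 1.0},
    {"x": 0.0, "y": 0.85, "z": 0.2, "ax": -0.094, "ay": 0.0, "az": 0.0, "grip": 1.0},
    {"x": 0.0, "y": 1.26, "z": 0.27, "ax": -0.14, "ay": 0.0, "az": 0.0, "grip": 1.0},
    {"x": 0.0, "y": 1.67, "z": 0.33, "ax": -0.186, "ay": 0.0, "az": 0.0, "grip": 1.0},
    {"x": 0.0, "y": 2.01, "z": 0.36, "ax": -0.224, "ay": 0.0, "az": 0.0, "grip": 1.0},
    {"x": 0.0, "y": 2.36, "z": 0.38, "ax": -0.263, "ay": 0.0, "az": 0.0, "grip": 1.0},
    {"x": 0.0, "y": 2.7, "z": 0.38, "ax": -0.301, "ay": 0.0, "az": 0.0, "grip": 1.0},
    {"x": 0.0, "y": 3.04, "z": 0.37, "ax": -0.34, "ay": 0.0, "az": 0.0, "grip": 1.0},
    {"x": 0.0, "y": 3.04, "z": 0.37, "ax": -0.34, "ay": 0.0, "az": 0.0, "grip": 1.0},
    {"x": 0.0, "y": 3.04, "z": 0.37, "ax": -0.34, "ay": 0.0, "az": 0.0, "grip": 1.0}
  ]
}}

```text
time_s: 12.38
eef_pos: [0.6364, -0.1326, 0.0624]
eef_rot: [0.371, -0.548, 0.621, -0.42]
wrist_force: [-1.3, 1.4, -0.8]
opening: 0.101
```

```bash
python3 - <<'E'
from st import *
for c,(cx,cy) in (('side',(365,295)),):
    im=shot(c,c+'3')[:,:,::-1]
    cv2.imwrite(f'pics/{c}3a.png',cv2.resize(im[cy-50:cy+50,cx-65:cx+65],None,fx=6,fy=6,interpolation=cv2.INTER_CUBIC))
    P=vision.camera_params(c)
    d=pts(.309,-1.113)
    for q in ['lever_end','loop_bar','loop_tab','keeper_seat']:
        print(c,q,[(np.round(x['xy'],1),round(x['p'],2)) for x in pinpoint(c,q)[:2]],proj(P,c2w(f,d[q])).round(1) if q in d else proj(P,c2w(f,[.034,-.045,.056])).round(1))
E
python3 st.py
```

```text
t 12.38 TCP cradle [ 72.1 -45.   62.4] tilt -0.3813 F cradle [-1.4  1.2 -0.8] T [ 0.19 -0.08 -0.06] open 0.101
q [-0.35   0.796  1.188 -0.083  1.531  1.365]
side lever_end [(array([355.3, 288.4]), 0.77)] [356.7 289.6]
side loop_bar [(array([374.7, 304. ]), 0.5)] [374.2 304.5]
side loop_tab [(array([385.6, 307.2]), 0.65)] [386.2 305.9]
side keeper_seat [(array([367.3, 306.1]), 0.67)] [369.1 304.8]
t 12.62 TCP cradle [ 72.4 -45.   62.5] tilt -0.3811 F cradle [-2.1  1.6 -0.7] T [ 0.2  -0.13 -0.11] open 0.1
q [-0.35   0.796  1.187 -0.083  1.531  1.365]
```

View pics/side3a.png

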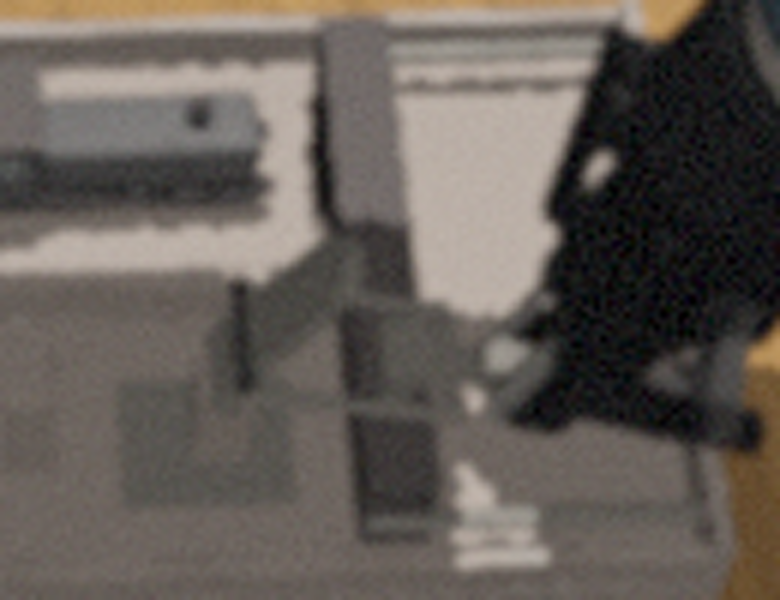

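```bash
python3 - <<'E'
from path import *
w=[tuple(solve(x/1000,.0563)) for x in (42.5,41,39.5,38,37,36,35,34)]
rows(w,1)
E
```

```text
t 12.62 TCP cradle [ 72.4 -45.   62.5] tilt -0.3811 F cradle [-2.1  1.6 -0.7] T [ 0.2  -0.13 -0.11] open 0.1
q [-0.35   0.796  1.187 -0.083  1.531  1.365]
lv 0.408 lp -1.222 bar 41.0 56.3 tilt -0.392 : [0.002, 0.109, -0.084, -0.011, -0.001, -0.0]
lv 0.511 lp -1.330 bar 39.5 56.3 tilt -0.397 : [0.002, 0.178, -0.215, -0.016, -0.001, -0.0]
lv 0.615 lp -1.437 bar 38.0 56.3 tilt -0.399 : [0.002, 0.241, -0.35, -0.018, -0.001, -0.0]
lv 0.686 lp -1.509 bar 37.0 56.3 tilt -0.399 : [0.003, 0.279, -0.442, -0.018, -0.001, -0.0]
lv 0.759 lp -1.581 bar 36.0 56.3 tilt -0.398 : [0.003, 0.313, -0.537, -0.017, -0.001, -0.0]
lv 0.835 lp -1.653 bar 35.0 56.3 tilt -0.396 : [0.003, 0.344, -0.634, -0.015, -0.001, -0.0]
lv 0.913 lp -1.728 bar 34.0 56.3 tilt -0.392 : [0.003, 0.371, -0.733, -0.011, -0.001, -0.0]
```

Call:
{"name": "apply_moves", "arguments": {
  "increments": [
    {"x": 0.0, "y": 0.11, "z": -0.08, "ax": -0.011, "ay": 0.0, "az": 0.0, "grip": 1.0},
    {"x": 0.0, "y": 0.18, "z": -0.21, "ax": -0.016, "ay": 0.0, "az": 0.0, "grip": 1.0},
    {"x": 0.0, "y": 0.24, "z": -0.35, "ax": -0.018, "ay": 0.0, "az": 0.0, "grip": 1.0},
    {"x": 0.0, "y": 0.24, "z": -0.35, "ax": -0.018, "ay": 0.0, "az": 0.0, "grip": 1.0}
  ]
}}

```text
time_s: 13.12
eef_pos: [0.6343, -0.1324, 0.0618]
eef_rot: [0.367, -0.551, 0.624, -0.416]
wrist_force: [4.7, 0.5, -2.1]
opening: 0.101
```

```bash
python3 - <<'E'
from path import *
w=[tuple(solve(x/1000,.0563)) for x in (38,37,36,35,34,33)]
rows(w,1)
E
```

```text
t 13.12 TCP cradle [ 70.  -45.   61.8] tilt -0.3948 F cradle [ 4.6  1.1 -2.1] T [ 0.18 -1.26 -0.12] open 0.101
q [-0.349  0.802  1.183 -0.086  1.543  1.366]
lv 0.686 lp -1.509 bar 37.0 56.3 tilt -0.399 : [0.002, 0.126, -0.236, -0.005, -0.001, -0.0]
lv 0.759 lp -1.581 bar 36.0 56.3 tilt -0.398 : [0.002, 0.162, -0.33, -0.004, -0.001, -0.0]
lv 0.835 lp -1.653 bar 35.0 56.3 tilt -0.396 : [0.003, 0.194, -0.427, -0.001, -0.001, -0.0]
lv 0.913 lp -1.728 bar 34.0 56.3 tilt -0.392 : [0.003, 0.222, -0.526, 0.003, -0.001, -0.0]
lv 0.995 lp -1.804 bar 33.0 56.3 tilt -0.386 : [0.003, 0.246, -0.628, 0.009, -0.001, -0.0]
```

Call:
{"name": "apply_moves", "arguments": {
  "increments": [
    {"x": 0.0, "y": 0.1, "z": -0.18, "ax": -0.004, "ay": 0.0, "az": 0.0, "grip": 1.0},
    {"x": 0.0, "y": 0.13, "z": -0.24, "ax": -0.004, "ay": 0.0, "az": 0.0, "grip": 1.0},
    {"x": 0.0, "y": 0.16, "z": -0.33, "ax": -0.004, "ay": 0.0, "az": 0.0, "grip": 1.0},
    {"x": 0.0, "y": 0.16, "z": -0.33, "ax": -0.004, "ay": 0.0, "az": 0.0, "grip": 1.0}
  ]
}}

```text
time_s: 13.62
eef_pos: [0.6325, -0.1322, 0.0619]
eef_rot: [0.367, -0.551, 0.624, -0.416]
wrist_force: [6.1, 0.9, -2.9]
opening: 0.096
```

```bash
python3 - <<'E'
from path import *
w=[tuple(solve(x/1000,.0563)) for x in (38,37,36,35,34,33,32)]
rows(w,1)
for c,(cx,cy) in (('side',(365,295)),):
    im=shot(c,c+'4')[:,:,::-1]
    cv2.imwrite(f'pics/{c}4a.png',cv2.resize(im[cy-50:cy+50,cx-65:cx+65],None,fx=6,fy=6,interpolation=cv2.INTER_CUBIC))
    P=vision.camera_params(c)
    d=pts(.759,-1.581)
    for q in ['lever_end','loop_bar','loop_tab','keeper_seat']:
        print(c,q,[(np.round(x['xy'],1),round(x['p'],2)) for x in pinpoint(c,q)[:2]],proj(P,c2w(f,d[q])).round(1) if q in d else proj(P,c2w(f,[.034,-.045,.056])).round(1))
E
```

```text
t 13.62 TCP cradle [ 68.1 -45.   61.9] tilt -0.3942 F cradle [ 6.   1.7 -2.9] T [ 0.19 -1.32 -0.14] open 0.096
q [-0.35   0.797  1.19  -0.086  1.54   1.365]
lv 0.686 lp -1.509 bar 37.0 56.3 tilt -0.399 : [-0.0, 0.07, -0.06, -0.005, -0.001, 0.0]
lv 0.759 lp -1.581 bar 36.0 56.3 tilt -0.398 : [-0.0, 0.106, -0.154, -0.004, -0.001, 0.0]
lv 0.835 lp -1.653 bar 35.0 56.3 tilt -0.396 : [-0.0, 0.138, -0.25, -0.002, -0.001, 0.0]
lv 0.913 lp -1.728 bar 34.0 56.3 tilt -0.392 : [-0.0, 0.166, -0.349, 0.002, -0.001, 0.0]
lv 0.995 lp -1.804 bar 33.0 56.3 tilt -0.386 : [-0.0, 0.19, -0.451, 0.008, -0.001, 0.0]
lv 1.081 lp -1.883 bar 32.0 56.3 tilt -0.378 : [0.0, 0.208, -0.557, 0.016, -0.001, 0.0]
side lever_end [(array([347.6, 287.8]), 0.69)] [342.5 287.3]
side loop_bar [(array([372.3, 305. ]), 0.8)] [370.3 304.7]
side loop_tab [(array([387.6, 304.3]), 0.55), (array([344.1, 297.5]), 0.26)] [382.3 306.2]
side keeper_seat [(array([366.6, 305. ]), 0.82)] [369.1 304.8]
```

View pics/side4a.png

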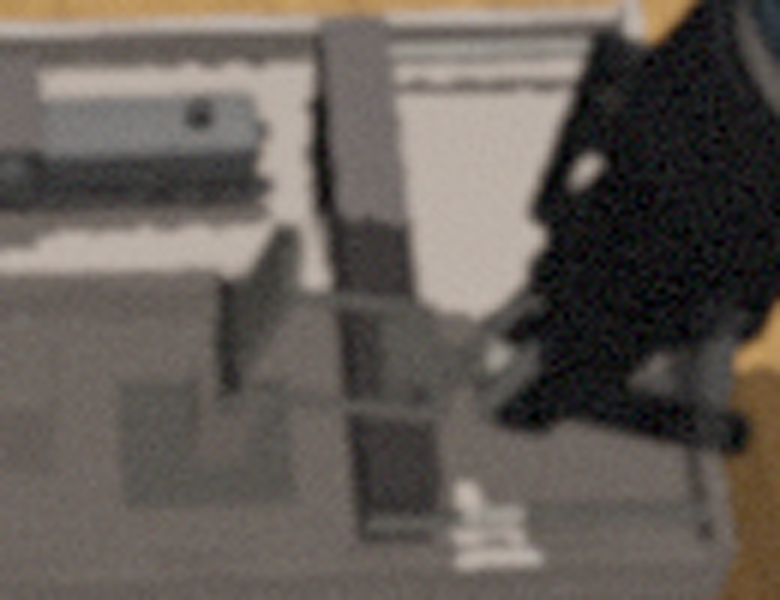

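Call:
{"name": "apply_moves", "arguments": {
  "increments": [
    {"x": 0.0, "y": 0.14, "z": -0.25, "ax": -0.002, "ay": 0.0, "az": 0.0, "grip": 1.0},
    {"x": 0.0, "y": 0.18, "z": -0.33, "ax": -0.002, "ay": 0.0, "az": 0.0, "grip": 1.0},
    {"x": 0.0, "y": 0.2, "z": -0.4, "ax": -0.002, "ay": 0.0, "az": 0.0, "grip": 1.0},
    {"x": 0.0, "y": 0.2, "z": -0.4, "ax": -0.002, "ay": 0.0, "az": 0.0, "grip": 1.0}
  ]
}}

```text
time_s: 14.38
eef_pos: [0.63, -0.1318, 0.0621]
eef_rot: [0.368, -0.55, 0.623, -0.417]
wrist_force: [6.3, 1.3, -3.1]
opening: 0.098
```

```bash
python3 - <<'E'
from path import *
w=[tuple(solve(x/1000,.0563)) for x in (38,37,36,35,34,33,32)]
rows(w,1)
E
```

```text
t 14.38 TCP cradle [ 65.6 -45.   62.1] tilt -0.3912 F cradle [ 6.1  2.1 -3.1] T [ 0.25 -1.41 -0.13] open 0.098
q [-0.35   0.79   1.201 -0.086  1.533  1.365]
lv 0.686 lp -1.509 bar 37.0 56.3 tilt -0.399 : [0.001, -0.014, 0.176, -0.008, -0.001, 0.0]
lv 0.759 lp -1.581 bar 36.0 56.3 tilt -0.398 : [0.001, 0.021, 0.081, -0.007, -0.001, 0.0]
lv 0.835 lp -1.653 bar 35.0 56.3 tilt -0.396 : [0.002, 0.053, -0.015, -0.005, -0.001, 0.0]
lv 0.913 lp -1.728 bar 34.0 56.3 tilt -0.392 : [0.002, 0.081, -0.114, -0.001, -0.001, 0.0]
lv 0.995 lp -1.804 bar 33.0 56.3 tilt -0.386 : [0.002, 0.104, -0.216, 0.005, -0.001, 0.0]
lv 1.081 lp -1.883 bar 32.0 56.3 tilt -0.378 : [0.002, 0.122, -0.322, 0.013, -0.001, 0.0]
```

Call:
{"name": "apply_moves", "arguments": {
  "increments": [
    {"x": 0.0, "y": 0.12, "z": -0.2, "ax": 0.0, "ay": 0.0, "az": 0.0, "grip": 1.0},
    {"x": 0.0, "y": 0.14, "z": -0.27, "ax": 0.0, "ay": 0.0, "az": 0.0, "grip": 1.0},
    {"x": 0.0, "y": 0.14, "z": -0.27, "ax": 0.0, "ay": 0.0, "az": 0.0, "grip": 1.0}
  ]
}}

```text
time_s: 14.75
eef_pos: [0.6291, -0.1318, 0.0623]
eef_rot: [0.369, -0.549, 0.622, -0.419]
wrist_force: [6.5, 1.1, -2.4]
opening: 0.1
```

```bash
python3 - <<'E'
from path import *
w=[tuple(solve(x/1000,.0563)) for x in (36,35,34,33,32)]
rows(w,1)
E
```

```text
t 14.75 TCP cradle [ 64.7 -45.   62.3] tilt -0.3858 F cradle [ 6.3  1.9 -2.4] T [ 0.27 -1.43 -0.14] open 0.1
q [-0.351  0.784  1.209 -0.086  1.525  1.364]
lv 0.835 lp -1.653 bar 35.0 56.3 tilt -0.396 : [-0.004, 0.039, 0.079, -0.01, -0.001, 0.001]
lv 0.913 lp -1.728 bar 34.0 56.3 tilt -0.392 : [-0.004, 0.067, -0.02, -0.006, -0.001, 0.001]
lv 0.995 lp -1.804 bar 33.0 56.3 tilt -0.386 : [-0.003, 0.09, -0.122, -0.0, -0.001, 0.001]
lv 1.081 lp -1.883 bar 32.0 56.3 tilt -0.378 : [-0.003, 0.107, -0.228, 0.007, -0.001, 0.001]
```

Call:
{"name": "apply_moves", "arguments": {
  "increments": [
    {"x": 0.0, "y": 0.11, "z": -0.2, "ax": 0.0, "ay": 0.0, "az": 0.0, "grip": 1.0},
    {"x": 0.0, "y": 0.14, "z": -0.27, "ax": 0.0, "ay": 0.0, "az": 0.0, "grip": 1.0},
    {"x": 0.0, "y": 0.14, "z": -0.27, "ax": 0.0, "ay": 0.0, "az": 0.0, "grip": 1.0}
  ]
}}

```text
time_s: 15.12
eef_pos: [0.6283, -0.1316, 0.0625]
eef_rot: [0.371, -0.548, 0.62, -0.421]
wrist_force: [6.3, 0.1, -3.3]
opening: 0.099
```

```bash
python3 - <<'E'
from path import *
w=[tuple(solve(x/1000,.0563)) for x in (35,34,33,32)]
rows(w,1)
E
```

```text
t 15.12 TCP cradle [ 63.9 -45.   62.5] tilt -0.3802 F cradle [ 6.3  0.9 -3.3] T [ 0.27 -1.5  -0.13] open 0.099
q [-0.352  0.779  1.217 -0.085  1.517  1.364]
lv 0.913 lp -1.728 bar 34.0 56.3 tilt -0.392 : [-0.0, 0.058, 0.064, -0.012, -0.001, 0.001]
lv 0.995 lp -1.804 bar 33.0 56.3 tilt -0.386 : [-0.0, 0.081, -0.039, -0.006, -0.001, 0.001]
lv 1.081 lp -1.883 bar 32.0 56.3 tilt -0.378 : [-0.0, 0.098, -0.144, 0.002, -0.001, 0.001]
```

```bash
python3 - <<'E'
from st import *
for c,(cx,cy) in (('side',(365,295)),):
    im=shot(c,c+'5')[:,:,::-1]
    cv2.imwrite(f'pics/{c}5a.png',cv2.resize(im[cy-50:cy+50,cx-65:cx+65],None,fx=6,fy=6,interpolation=cv2.INTER_CUBIC))
    P=vision.camera_params(c)
    d=pts(.96,-1.77)
    for q in ['lever_end','loop_bar','loop_tab','keeper_seat','keeper_lip']:
        print(c,q,[(np.round(x['xy'],1),round(x['p'],2)) for x in pinpoint(c,q)[:2]],proj(P,c2w(f,d[q])).round(1) if q in d else proj(P,c2w(f,[.034,-.045,.056])).round(1))
    for v in (.5,.6,.7,.8,.9,1.0): print(v,proj(P,c2w(f,pts(v,0)['lever_end'])).round(1))
E
```

```text
t 15.12 TCP cradle [ 63.9 -45.   62.5] tilt -0.3802 F cradle [ 6.3  0.9 -3.3] T [ 0.27 -1.5  -0.13] open 0.099
q [-0.352  0.779  1.217 -0.085  1.517  1.364]
side lever_end [(array([336.4, 287.3]), 0.96), (array([382.6, 304.3]), 0.24)] [335.6 287.5]
side loop_bar [] [368.8 304.7]
side loop_tab [] [380.9 306.1]
side keeper_seat [(array([369.3, 304.8]), 0.69)] [369.1 304.8]
side keeper_lip [(array([368.2, 304. ]), 0.91)] [369.1 304.8]
0.5 [351.1 288.2]
0.6 [347.9 287.7]
0.7 [344.6 287.4]
0.8 [341.1 287.3]
0.9 [337.7 287.4]
1.0 [334.2 287.6]
```

View pics/side5a.png

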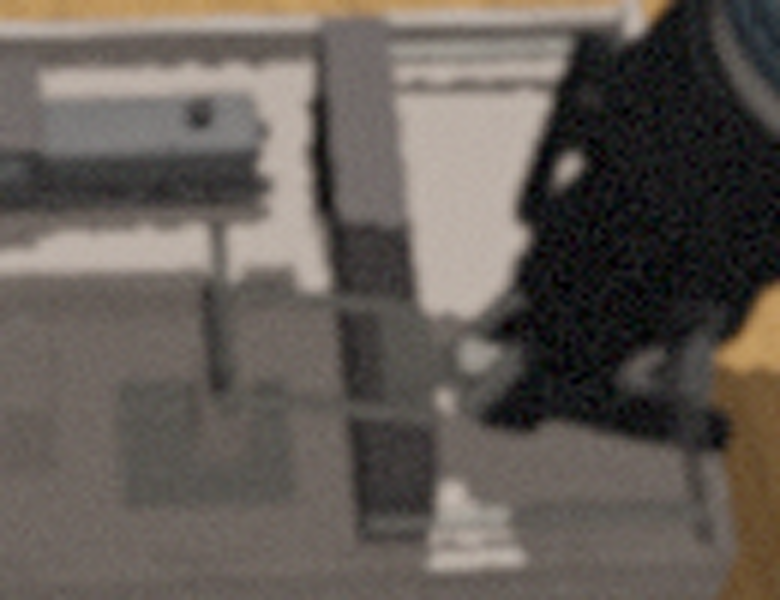

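Call:
{"name": "apply_moves", "arguments": {
  "increments": [
    {"x": 0.0, "y": 0.11, "z": -0.18, "ax": 0.0, "ay": 0.0, "az": 0.0, "grip": 1.0},
    {"x": 0.0, "y": 0.13, "z": -0.25, "ax": 0.0, "ay": 0.0, "az": 0.0, "grip": 1.0},
    {"x": 0.0, "y": 0.13, "z": -0.25, "ax": 0.0, "ay": 0.0, "az": 0.0, "grip": 1.0}
  ]
}}

```text
time_s: 15.8
eef_pos: [0.6282, -0.1316, 0.0627]
eef_rot: [0.373, -0.547, 0.619, -0.423]
wrist_force: [9.5, 0.4, -3.8]
opening: 0.099
```

```bash
python3 st.py
```

```text
t 15.8 TCP cradle [ 63.7 -45.   62.7] tilt -0.3734 F cradle [ 9.3  1.6 -3.8] T [ 0.25 -1.76 -0.09] open 0.099
q [-0.352  0.774  1.223 -0.084  1.509  1.364]
```

Call:
{"name": "apply_moves", "arguments": {
  "increments": [
    {"x": 0.0, "y": 0.14, "z": -0.3, "ax": 0.0, "ay": 0.0, "az": 0.0, "grip": 1.0},
    {"x": 0.0, "y": 0.15, "z": -0.36, "ax": 0.0, "ay": 0.0, "az": 0.0, "grip": 1.0},
    {"x": 0.0, "y": 0.15, "z": -0.36, "ax": 0.0, "ay": 0.0, "az": 0.0, "grip": 1.0}
  ]
}}

```text
time_s: 16.18
eef_pos: [0.628, -0.1316, 0.063]
eef_rot: [0.375, -0.545, 0.617, -0.426]
wrist_force: [13.0, 0.9, -7.0]
opening: 0.099
```

```bash
python3 st.py
```

```text
t 16.18 TCP cradle [ 63.5 -45.   63. ] tilt -0.3637 F cradle [12.8  2.5 -7. ] T [ 0.35 -2.4  -0.16] open 0.099
q [-0.353  0.766  1.233 -0.083  1.497  1.363]
```

Call:
{"name": "apply_moves", "arguments": {
  "increments": [
    {"x": 0.0, "y": 0.2, "z": -0.38, "ax": 0.0, "ay": 0.0, "az": 0.0, "grip": 1.0},
    {"x": 0.0, "y": 0.2, "z": -0.42, "ax": 0.0, "ay": 0.0, "az": 0.0, "grip": 1.0},
    {"x": 0.0, "y": 0.2, "z": -0.42, "ax": 0.0, "ay": 0.0, "az": 0.0, "grip": 1.0}
  ]
}}

```text
time_s: 16.55
eef_pos: [0.6278, -0.1315, 0.0632]
eef_rot: [0.378, -0.543, 0.614, -0.43]
wrist_force: [15.9, 0.3, -7.2]
opening: 0.098
```

```bash
python3 st.py
```

```text
t 16.55 TCP cradle [ 63.3 -45.   63.2] tilt -0.3522 F cradle [15.7  2.2 -7.2] T [ 0.33 -2.62 -0.2 ] open 0.098
q [-0.354  0.758  1.244 -0.081  1.483  1.362]
```

Call:
{"name": "apply_moves", "arguments": {
  "increments": [
    {"x": 0.0, "y": 0.1, "z": -0.2, "ax": 0.0, "ay": 0.0, "az": 0.0, "grip": 0.8},
    {"x": 0.0, "y": 0.0, "z": -0.05, "ax": 0.0, "ay": 0.0, "az": 0.0, "grip": 0.65},
    {"x": 0.0, "y": 0.0, "z": 0.0, "ax": 0.0, "ay": 0.0, "az": 0.0, "grip": 0.6},
    {"x": 0.0, "y": 0.0, "z": 0.0, "ax": 0.0, "ay": 0.0, "az": 0.0, "grip": 0.6}
  ]
}}

```text
time_s: 17.05
eef_pos: [0.6275, -0.1317, 0.0631]
eef_rot: [0.378, -0.544, 0.614, -0.429]
wrist_force: [0.6, -0.0, -0.3]
opening: 0.398
```

```bash
python3 - <<'E'
from st import *
for c,(cx,cy) in (('side',(365,295)),):
    im=shot(c,c+'6')[:,:,::-1]
    cv2.imwrite(f'pics/{c}6a.png',cv2.resize(im[cy-50:cy+50,cx-65:cx+65],None,fx=6,fy=6,interpolation=cv2.INTER_CUBIC))
    for q in ['lever_end','loop_bar','loop_tab','keeper_seat','keeper_lip']:
        print(c,q,[(np.round(x['xy'],1),round(x['p'],2)) for x in pinpoint(c,q)[:2]])
E
python3 wlook.py w7
```

```text
t 17.05 TCP cradle [ 63.1 -45.1  63.1] tilt -0.3527 F cradle [ 0.6  0.1 -0.3] T [ 0.02 -0.19 -0.  ] open 0.398
q [-0.354  0.758  1.244 -0.081  1.484  1.362]
side lever_end [(array([333.6, 286.3]), 0.86), (array([381.6, 304.4]), 0.61)]
side loop_bar [(array([368.1, 304.9]), 0.84), (array([345.3, 299.6]), 0.55)]
side loop_tab [(array([380.1, 306.2]), 0.55)]
side keeper_seat [(array([366.4, 305.5]), 0.89)]
side keeper_lip [(array([368.9, 302.9]), 0.78), (array([343.9, 383.8]), 0.17)]
t 17.35 pos [ 0.6277 -0.1316  0.0631] F [-0.17 -0.23 -0.49] open 0.402
```

View pics/side6a.png

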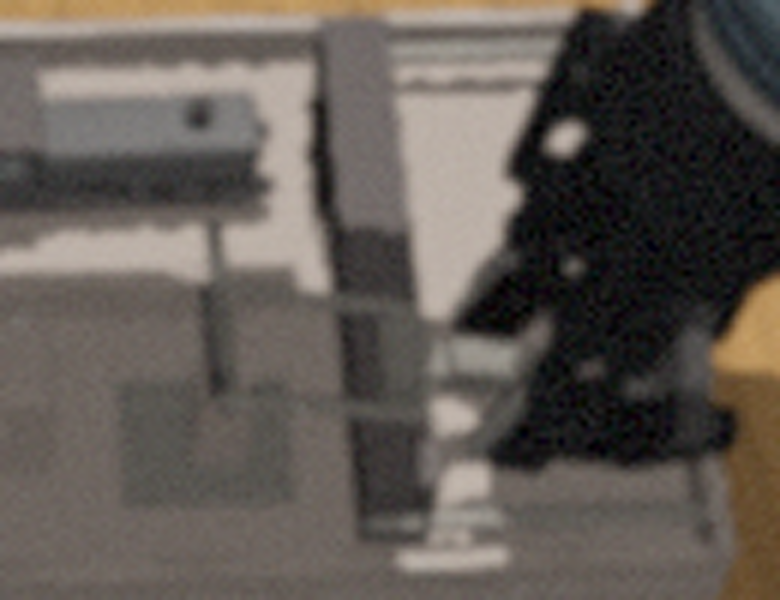

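View pics/w7.png

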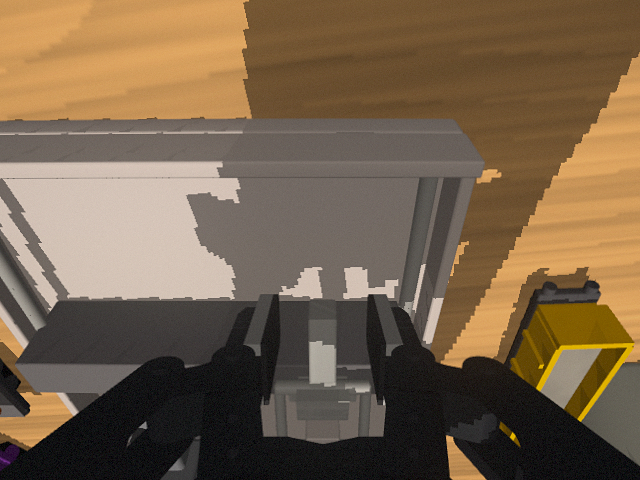

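Call:
{"name": "apply_moves", "arguments": {
  "increments": [
    {"x": 0.0, "y": -1.5, "z": 0.0, "ax": 0.0, "ay": 0.0, "az": 0.0, "grip": 0.6},
    {"x": 0.0, "y": -4.0, "z": 0.0, "ax": 0.0, "ay": 0.0, "az": 0.0, "grip": 0.6},
    {"x": 0.0, "y": -7.0, "z": 0.0, "ax": 0.0, "ay": 0.0, "az": 0.0, "grip": 0.6},
    {"x": 0.0, "y": -10.0, "z": 0.0, "ax": 0.1, "ay": 0.0, "az": 0.0, "grip": 0.8},
    {"x": 0.0, "y": -11.0, "z": 0.0, "ax": 0.25, "ay": 0.0, "az": 0.0, "grip": 1.0},
    {"x": 0.0, "y": -11.0, "z": 0.0, "ax": 0.353, "ay": 0.0, "az": 0.0, "grip": 1.0},
    {"x": 0.0, "y": -11.0, "z": 0.0, "ax": 0.353, "ay": 0.0, "az": 0.0, "grip": 1.0}
  ]
}}

```text
time_s: 18.27
eef_pos: [0.6648, -0.1359, 0.1682]
eef_rot: [-0.468, 0.469, -0.529, 0.531]
wrist_force: [-0.5, -0.0, -0.5]
opening: 0.001
```

```bash
python3 wlook.py w8 lever_end,loop_bar,loop_tab,keeper_seat; python3 - <<'E'
from st import *
im=shot('side','side7')[:,:,::-1];cx,cy=365,295
cv2.imwrite(f'pics/side7a.png',cv2.resize(im[cy-50:cy+50,cx-65:cx+65],None,fx=6,fy=6,interpolation=cv2.INTER_CUBIC))
for q in ['lever_end','loop_bar','loop_tab']:
    print(q,[(np.round(x['xy'],1),round(x['p'],2)) for x in pinpoint('side',q)[:2]])
E
```

```text
t 18.275 pos [ 0.6648 -0.1359  0.1682] F [-0.49 -0.03 -0.54] open 0.001
lever_end [] pred [320.8 453.2]
loop_bar [] pred [320.7 456.1]
loop_tab [] pred [320.5 472.2]
keeper_seat [] pred [320.9 340.4]
t 18.52 TCP cradle [101.8 -44.8 166.2] tilt -0.0004 F cradle [-0.2  0.2  0.2] T [ 0.02 -0.   -0.  ] open 0.005
q [-0.375  0.49   1.394 -0.003  1.257  1.32 ]
lever_end [(array([335.9, 285.9]), 0.65)]
loop_bar [(array([335.7, 305.1]), 0.62), (array([369.2, 303.9]), 0.57)]
loop_tab [(array([380.3, 306.4]), 0.66)]
```

View pics/w8.png

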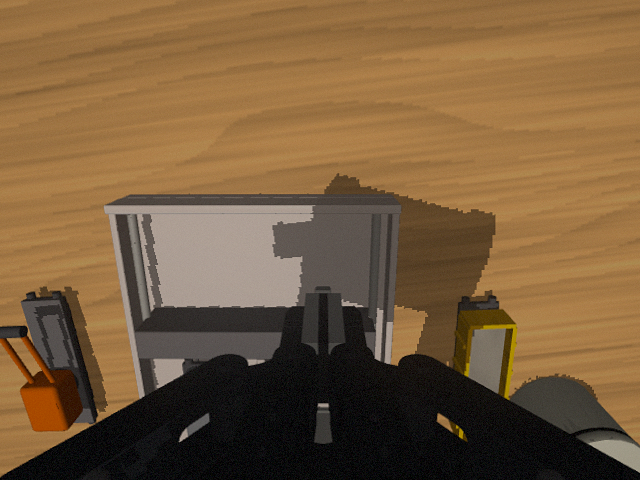

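View pics/side7a.png

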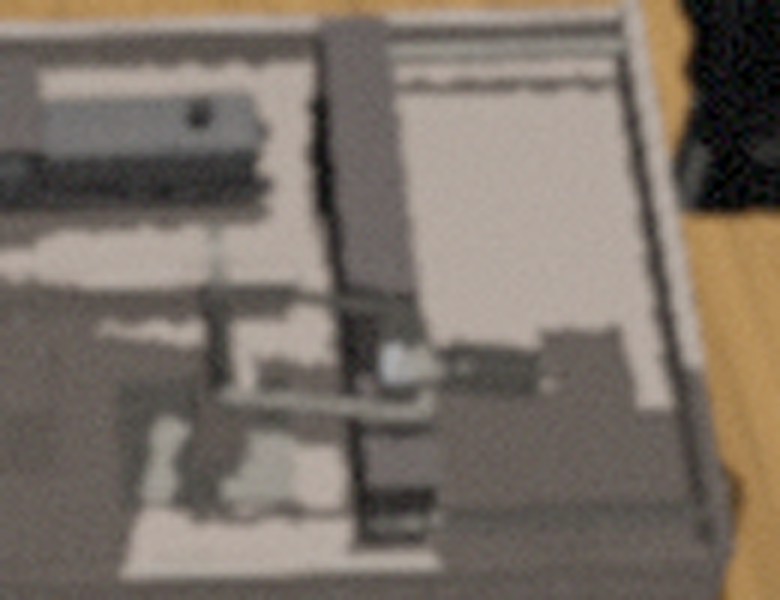

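```bash
cat > push.py <<'E'
from st import *
import sys
def corner(v,r=.050):
    e=.698+v;u=np.array([np.cos(e),0,np.sin(e)]);n=np.array([np.sin(e),0,-np.cos(e)])
    return np.array([-.020,-.045,.060])+r*u+.0025*n
def tcp(v,r=.050,gap=0):
    e=.698+v;n=np.array([np.sin(e),0,-np.cos(e)])
    return corner(v,r)+gap*n+np.array([.011,0,.025])
for a in sys.argv[1:]:
    v,gap,r=map(float,a.split(','))
    p=c2w(f,tcp(v,r/1000,gap/1000));print(a,(tcp(v,r/1000,gap/1000)*1000).round(1),delta(o,p,tool(f[2],0,-1)))
E
python3 push.py .95,25,50 .95,6,50
```

```text
t 18.73 TCP cradle [101.4 -44.7 165.8] tilt -0.0003 F cradle [-0.3 -0.4  0.2] T [-0.03  0.   -0.01] open -0.001
q [-0.375  0.49   1.395 -0.002  1.256  1.32 ]
.95,25,50 [ 14.6 -45.  137. ] [ 2.500e-02  2.887e+00 -8.682e+00  0.000e+00  0.000e+00  2.000e-03]
.95,6,50 [ -4.4 -45.  135.5] [ 2.5000e-02  3.0340e+00 -1.0576e+01  0.0000e+00  0.0000e+00  2.0000e-03]
```

Call:
{"name": "apply_moves", "arguments": {
  "increments": [
    {"x": 0.0, "y": 0.8, "z": -3.0, "ax": 0.0, "ay": 0.0, "az": 0.0, "grip": 1.0},
    {"x": 0.0, "y": 1.8, "z": -6.0, "ax": 0.0, "ay": 0.0, "az": 0.0, "grip": 1.0},
    {"x": 0.0, "y": 2.9, "z": -8.7, "ax": 0.0, "ay": 0.0, "az": 0.0, "grip": 1.0},
    {"x": 0.0, "y": 3.0, "z": -10.0, "ax": 0.0, "ay": 0.0, "az": 0.0, "grip": 1.0},
    {"x": 0.0, "y": 3.03, "z": -10.4, "ax": 0.0, "ay": 0.0, "az": 0.0, "grip": 1.0},
    {"x": 0.0, "y": 3.03, "z": -10.4, "ax": 0.0, "ay": 0.0, "az": 0.0, "grip": 1.0}
  ]
}}

```text
time_s: 19.48
eef_pos: [0.5633, -0.1236, 0.1364]
eef_rot: [-0.468, 0.469, -0.529, 0.531]
wrist_force: [0.2, -0.5, 0.3]
opening: -0.003
```

```bash
python3 push.py .95,0,50 1.05,0,50 1.15,0,50 1.3,0,50 1.45,0,50 1.6,0,50 1.75,0,50 1.9,0,50
```

```text
t 19.48 TCP cradle [ -1.6 -45.1 136.4] tilt 0.0015 F cradle [ 0.3 -0.5  0.3] T [0.03 0.02 0.01] open -0.003
q [-0.421  0.318  1.7   -0.002  1.122  1.275]
.95,0,50 [-10.4 -45.  135. ] [-0.007  0.134 -0.879 -0.001 -0.     0.003]
1.05,0,50 [-15.4 -45.  134.7] [-7.000e-03  1.720e-01 -1.378e+00 -1.000e-03 -0.000e+00  3.000e-03]
1.15,0,50 [-20.3 -45.  133.8] [-7.000e-03  2.590e-01 -1.871e+00 -1.000e-03 -0.000e+00  3.000e-03]
1.3,0,50 [-27.4 -45.  131.5] [-8.000e-03  4.820e-01 -2.588e+00 -1.000e-03 -0.000e+00  3.000e-03]
1.45,0,50 [-34.2 -45.  128.3] [-9.000e-03  8.090e-01 -3.263e+00 -1.000e-03 -0.000e+00  3.000e-03]
1.6,0,50 [-40.4 -45.  124. ] [-1.000e-02  1.233e+00 -3.882e+00 -1.000e-03 -0.000e+00  3.000e-03]
1.75,0,50 [-45.8 -45.  118.9] [-1.100e-02  1.744e+00 -4.430e+00 -1.000e-03 -0.000e+00  3.000e-03]
1.9,0,50 [-50.5 -45.  113. ] [-1.300e-02  2.332e+00 -4.896e+00 -1.000e-03 -0.000e+00  3.000e-03]
```

Push the lever in stages, watching the force.

Call:
{"name": "apply_moves", "arguments": {
  "increments": [
    {"x": 0.0, "y": 0.13, "z": -0.88, "ax": 0.0, "ay": 0.0, "az": 0.0, "grip": 1.0},
    {"x": 0.0, "y": 0.17, "z": -1.38, "ax": 0.0, "ay": 0.0, "az": 0.0, "grip": 1.0},
    {"x": 0.0, "y": 0.26, "z": -1.87, "ax": 0.0, "ay": 0.0, "az": 0.0, "grip": 1.0},
    {"x": 0.0, "y": 0.26, "z": -1.87, "ax": 0.0, "ay": 0.0, "az": 0.0, "grip": 1.0}
  ]
}}

```text
time_s: 19.98
eef_pos: [0.546, -0.1216, 0.1345]
eef_rot: [-0.468, 0.468, -0.528, 0.532]
wrist_force: [5.4, 0.2, -0.8]
opening: -0.003
```

```bash
python3 push.py 1.15,0,50 1.3,0,50 1.45,0,50 1.6,0,50 1.75,0,50 1.9,0,50;  python3 - <<'E'
from h import *
im=shot('side','side8')[:,:,::-1];cx,cy=350,290
cv2.imwrite(f'pics/side8a.png',cv2.resize(im[cy-50:cy+50,cx-65:cx+65],None,fx=6,fy=6,interpolation=cv2.INTER_CUBIC))
E
```

```text
t 19.98 TCP cradle [-19.  -45.2 134.5] tilt 0.0053 F cradle [ 5.3  0.8 -0.8] T [ 0.09 -0.86  0.  ] open -0.003
q [-0.431  0.284  1.749 -0.002  1.103  1.265]
1.15,0,50 [-20.3 -45.  133.8] [-0.021  0.072 -0.124 -0.005 -0.     0.003]
1.3,0,50 [-27.4 -45.  131.5] [-0.022  0.292 -0.842 -0.005 -0.     0.003]
1.45,0,50 [-34.2 -45.  128.3] [-0.023  0.616 -1.518 -0.005 -0.     0.003]
1.6,0,50 [-40.4 -45.  124. ] [-0.024  1.038 -2.139 -0.005 -0.     0.003]
1.75,0,50 [-45.8 -45.  118.9] [-0.025  1.548 -2.689 -0.005 -0.     0.003]
1.9,0,50 [-50.5 -45.  113. ] [-2.700e-02  2.134e+00 -3.157e+00 -5.000e-03 -0.000e+00  3.000e-03]
```

View pics/side8a.png

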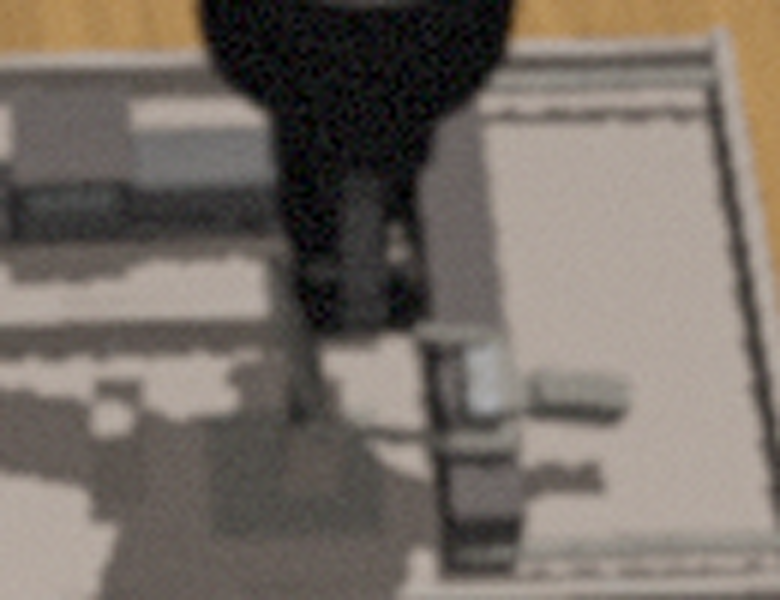

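Call:
{"name": "apply_moves", "arguments": {
  "increments": [
    {"x": -0.02, "y": 0.18, "z": -0.48, "ax": -0.005, "ay": 0.0, "az": 0.003, "grip": 1.0},
    {"x": -0.02, "y": 0.29, "z": -0.84, "ax": -0.005, "ay": 0.0, "az": 0.003, "grip": 1.0},
    {"x": -0.02, "y": 0.44, "z": -1.2, "ax": -0.005, "ay": 0.0, "az": 0.003, "grip": 1.0},
    {"x": -0.02, "y": 0.62, "z": -1.52, "ax": -0.005, "ay": 0.0, "az": 0.003, "grip": 1.0},
    {"x": -0.02, "y": 0.82, "z": -1.83, "ax": -0.005, "ay": 0.0, "az": 0.003, "grip": 1.0},
    {"x": -0.02, "y": 1.04, "z": -2.14, "ax": -0.005, "ay": 0.0, "az": 0.003, "grip": 1.0}
  ]
}}

```text
time_s: 20.78
eef_pos: [0.5266, -0.1194, 0.126]
eef_rot: [-0.469, 0.467, -0.528, 0.532]
wrist_force: [3.0, 0.3, 7.9]
opening: 0.005
```

```bash
python3 push.py 1.6,0,50 1.75,0,50 1.9,0,50 2.05,0,50 2.15,0,50 2.25,0,50
```

```text
t 20.77 TCP cradle [-38.5 -45.4 126. ] tilt 0.0047 F cradle [2.9 0.7 7.9] T [ 0.18 -0.4   0.01] open 0.005
q [-0.443  0.257  1.803  0.     1.077  1.251]
1.6,0,50 [-40.4 -45.  124. ] [-0.041  0.197 -0.185 -0.005 -0.     0.001]
1.75,0,50 [-45.8 -45.  118.9] [-0.041  0.707 -0.735 -0.005 -0.     0.001]
1.9,0,50 [-50.5 -45.  113. ] [-4.200e-02  1.294e+00 -1.203e+00 -5.000e-03 -0.000e+00  1.000e-03]
2.05,0,50 [-54.2 -45.  106.5] [-4.200e-02  1.943e+00 -1.578e+00 -5.000e-03 -0.000e+00  1.000e-03]
2.15,0,50 [-56.1 -45.  101.9] [-4.300e-02  2.405e+00 -1.772e+00 -5.000e-03 -0.000e+00  1.000e-03]
2.25,0,50 [-57.6 -45.   97.1] [-4.300e-02  2.883e+00 -1.919e+00 -5.000e-03 -0.000e+00  1.000e-03]
```

Call:
{"name": "apply_moves", "arguments": {
  "increments": [
    {"x": -0.04, "y": 0.45, "z": -0.46, "ax": -0.005, "ay": 0.0, "az": 0.0, "grip": 1.0},
    {"x": -0.04, "y": 0.71, "z": -0.74, "ax": -0.005, "ay": 0.0, "az": 0.0, "grip": 1.0},
    {"x": -0.04, "y": 1.0, "z": -0.98, "ax": -0.005, "ay": 0.0, "az": 0.0, "grip": 1.0},
    {"x": -0.04, "y": 1.29, "z": -1.2, "ax": -0.005, "ay": 0.0, "az": 0.0, "grip": 1.0},
    {"x": -0.04, "y": 1.6, "z": -1.4, "ax": -0.005, "ay": 0.0, "az": 0.0, "grip": 1.0},
    {"x": -0.04, "y": 1.94, "z": -1.58, "ax": -0.005, "ay": 0.0, "az": 0.0, "grip": 1.0}
  ]
}}

```text
time_s: 21.52
eef_pos: [0.5112, -0.1175, 0.1073]
eef_rot: [-0.468, 0.469, -0.529, 0.53]
wrist_force: [-1.2, -1.0, 4.9]
opening: 0.002
```

```bash
python3 push.py 1.9,0,50 2.05,0,50 2.15,0,50 2.25,0,50 2.3,0,50
```

```text
t 21.52 TCP cradle [-54.1 -45.4 107.3] tilt 0.0001 F cradle [-1.1 -1.1  4.9] T [-0.07  0.16  0.03] open 0.002
q [-0.451  0.258  1.847 -0.002  1.035  1.244]
1.9,0,50 [-50.5 -45.  113. ] [-0.036 -0.572  0.362 -0.    -0.     0.002]
2.05,0,50 [-54.2 -45.  106.5] [-0.037  0.08  -0.01  -0.    -0.     0.002]
2.15,0,50 [-56.1 -45.  101.9] [-0.038  0.542 -0.202 -0.    -0.     0.002]
2.25,0,50 [-57.6 -45.   97.1] [-0.039  1.021 -0.347 -0.    -0.     0.002]
2.3,0,50 [-58.1 -45.   94.6] [-0.039  1.265 -0.401 -0.    -0.     0.002]
```

Call:
{"name": "apply_moves", "arguments": {
  "increments": [
    {"x": -0.04, "y": 0.3, "z": -0.1, "ax": 0.0, "ay": 0.0, "az": 0.0, "grip": 1.0},
    {"x": -0.04, "y": 0.54, "z": -0.2, "ax": 0.0, "ay": 0.0, "az": 0.0, "grip": 1.0},
    {"x": -0.04, "y": 0.7, "z": -0.25, "ax": 0.0, "ay": 0.0, "az": 0.0, "grip": 1.0}
  ]
}}

```text
time_s: 21.9
eef_pos: [0.5085, -0.1168, 0.1001]
eef_rot: [-0.468, 0.469, -0.53, 0.53]
wrist_force: [-0.6, -1.0, 1.6]
opening: -0.001
```

```bash
python3 push.py 2.15,0,50 2.2,0,50 2.25,0,50 2.3,0,50
```

```text
t 21.9 TCP cradle [-56.8 -45.  100.1] tilt -0.0003 F cradle [-0.5 -1.1  1.6] T [-0.12  0.08  0.07] open -0.001
q [-0.452  0.265  1.857 -0.002  1.019  1.243]
2.15,0,50 [-56.1 -45.  101.9] [-0.002 -0.18   0.07   0.    -0.     0.002]
2.2,0,50 [-56.9 -45.   99.5] [-0.002  0.057 -0.008  0.    -0.     0.002]
2.25,0,50 [-57.6 -45.   97.1] [-0.003  0.299 -0.075  0.    -0.     0.002]
2.3,0,50 [-58.1 -45.   94.6] [-0.003  0.543 -0.129  0.    -0.     0.002]
```

```bash
python3 - <<'E'
from st import *
im=shot('side','side9')[:,:,::-1];cx,cy=340,290
cv2.imwrite(f'pics/side9a.png',cv2.resize(im[cy-50:cy+50,cx-65:cx+65],None,fx=6,fy=6,interpolation=cv2.INTER_CUBIC))
P=vision.camera_params('side')
for q in ['lever_end','loop_bar','loop_tab']:
    print(q,[(np.round(x['xy'],1),round(x['p'],2)) for x in pinpoint('side',q)[:2]])
for v in (1.9,2.1,2.2,2.3,2.443): print(v,proj(P,c2w(f,pts(v,0)['lever_end'])).round(1))
E
python3 st.py
```

```text
t 21.9 TCP cradle [-56.8 -45.  100.1] tilt -0.0003 F cradle [-0.5 -1.1  1.6] T [-0.12  0.08  0.07] open -0.001
q [-0.452  0.265  1.857 -0.002  1.019  1.243]
lever_end [(array([304.3, 302.1]), 0.92)]
loop_bar [(array([365.9, 304.2]), 0.64)]
loop_tab [(array([380.1, 303.5]), 0.82)]
1.9 [308.9 296.8]
2.1 [306.1 300. ]
2.2 [305.1 301.6]
2.3 [304.5 303.3]
2.443 [304.2 305.6]
t 22.1 TCP cradle [-56.9 -44.7  99.9] tilt -0.0005 F cradle [-0.1  0.3  0. ] T [-0.02 -0.05  0.03] open 0.001
q [-0.452  0.265  1.857 -0.002  1.019  1.243]
```

View pics/side9a.png

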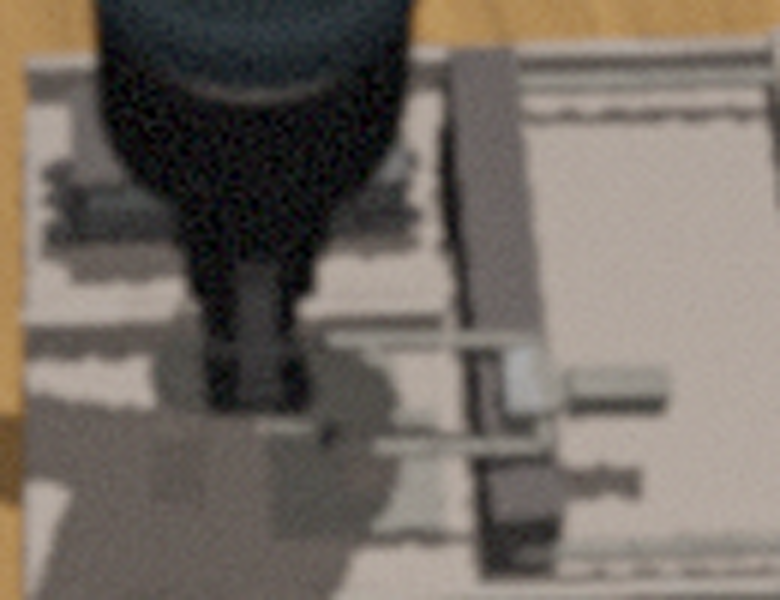

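Call:
{"name": "apply_moves", "arguments": {
  "increments": [
    {"x": 0.0, "y": -2.0, "z": 0.0, "ax": 0.0, "ay": 0.0, "az": 0.0, "grip": 1.0},
    {"x": 0.0, "y": -6.0, "z": 0.0, "ax": 0.0, "ay": 0.0, "az": 0.0, "grip": 1.0},
    {"x": 0.0, "y": -11.0, "z": -2.0, "ax": 0.0, "ay": 0.0, "az": 0.0, "grip": 1.0},
    {"x": 0.0, "y": -16.0, "z": -5.0, "ax": 0.0, "ay": 0.0, "az": 0.0, "grip": 1.0},
    {"x": 0.0, "y": -18.0, "z": -7.0, "ax": 0.0, "ay": 0.0, "az": 0.0, "grip": 1.0},
    {"x": 0.0, "y": -18.0, "z": -7.0, "ax": 0.0, "ay": 0.0, "az": 0.0, "grip": 1.0}
  ]
}}

```text
time_s: 22.85
eef_pos: [0.4394, -0.1077, 0.2816]
eef_rot: [-0.468, 0.468, -0.529, 0.531]
wrist_force: [0.4, -0.5, -0.2]
opening: -0.002
```

```bash
python3 - <<'E'
from st import *
im=shot('side','side10')[:,:,::-1];cx,cy=345,300
cv2.imwrite(f'pics/side10a.png',cv2.resize(im[cy-65:cy+55,cx-80:cx+80],None,fx=5,fy=5,interpolation=cv2.INTER_CUBIC))
P=vision.camera_params('side')
for q in ['lever_end','loop_bar','loop_tab','keeper_seat']:
    print(q,[(np.round(x['xy'],1),round(x['p'],2)) for x in pinpoint('side',q)[:2]])
E
python3 wlook.py w10 lever_end,loop_bar,loop_tab,keeper_seat,lever_rest
```

```text
t 22.85 TCP cradle [-126.6  -44.5  281.6] tilt 0.0033 F cradle [ 0.4 -0.4 -0.2] T [-0.04 -0.01 -0.  ] open -0.002
q [-5.030e-01 -1.290e-01  1.872e+00 -1.000e-03  1.395e+00  1.192e+00]
lever_end [(array([306.3, 304.8]), 0.74)]
loop_bar [(array([365.9, 303. ]), 0.89)]
loop_tab [(array([373.8, 305.6]), 0.6), (array([332.4, 305.3]), 0.4)]
keeper_seat [(array([364.9, 306. ]), 0.9), (array([307.3, 302. ]), 0.37)]
t 23.1 pos [ 0.4391 -0.1074  0.2784] F [ 0.17 -0.35 -0.45] open -0.0
lever_end [([np.float64(323.3), np.float64(139.7)], 0.77)] pred [321.7  28.8]
loop_bar [] pred [321.6   0.6]
loop_tab [([np.float64(94.5), np.float64(65.0)], 0.47), ([np.float64(453.4), np.float64(71.8)], 0.37)] pred [321.4 -30.1]
keeper_seat [] pred [321.8 -10.6]
lever_rest [] pred [322.1 135.4]
```

View pics/side10a.png

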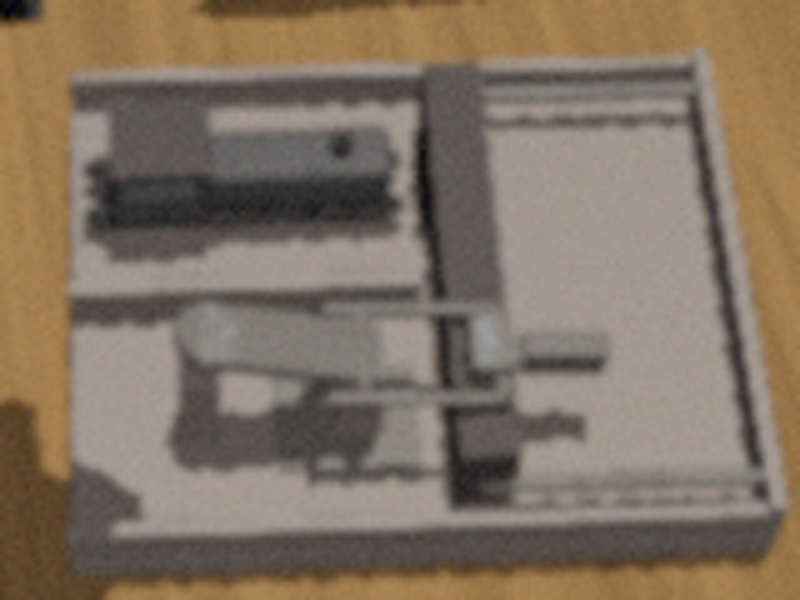

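View pics/w10.png

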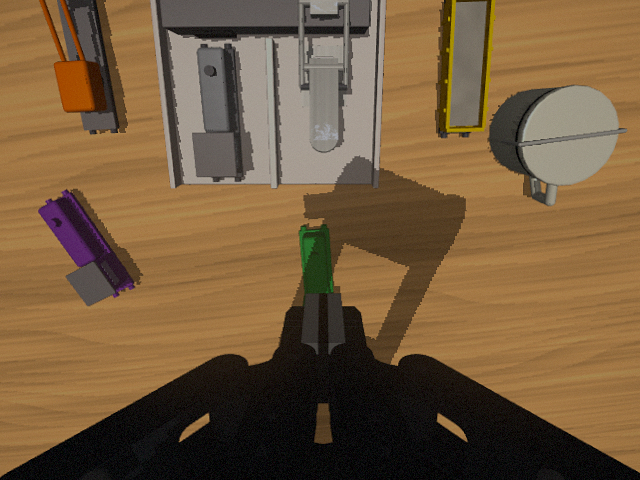

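```bash
python3 - <<'E'
from st import *
def outline(v):
    e=.698+v;u=np.array([np.cos(e),0,np.sin(e)]);n=np.array([np.sin(e),0,-np.cos(e)])
    out=[]
    for a in np.linspace(-np.pi/2,np.pi/2,15):
        out.append(np.array([-.020,-.045,.060])+(.054+.011*np.cos(a))*u+np.array([0,.011*np.sin(a),0])+.0025*n)
    for s in (1,-1): out.append(np.array([-.020,-.045+s*.011,.060])+.0025*n)
    return out
j=json.load(open('w10.json'))
for nm,P,src,(x0,y0,x1,y1),fz in (('s',vision.camera_params('side'),'side10',(285,255,385,335),8),('w',j['P'],'w10',(260,0,400,200),4)):
    for v in (2.2,2.443):
        im=cv2.imread(f'pics/{src}.png');im=cv2.resize(im[y0:y1,x0:x1],None,fx=fz,fy=fz,interpolation=cv2.INTER_CUBIC)
        pp=[proj(P,c2w(f,x)) for x in outline(v)]
        pp=np.array([[(a[0]-x0+.5)*fz,(a[1]-y0+.5)*fz] for a in pp],np.int32)
        cv2.polylines(im,[pp],True,(0,0,255),1)
        cv2.imwrite(f'pics/ov_{nm}_{v}.png',im)
a=[cv2.imread(f'pics/ov_s_{v}.png') for v in(2.2,2.443)];cv2.imwrite('pics/ovs.png',cv2.resize(np.vstack(a),(600*800//1280,600) if 0 else (480,600)))
b=[cv2.imread(f'pics/ov_w_{v}.png') for v in(2.2,2.443)];cv2.imwrite('pics/ovw.png',cv2.resize(np.hstack(b),None,fx=.7,fy=.7))
E
```

```text
t 23.4 TCP cradle [-126.8  -44.4  279.5] tilt -0.0014 F cradle [-0.3  0.5 -0.4] T [ 0.01  0.03 -0.02] open 0.0
q [-5.030e-01 -1.250e-01  1.873e+00 -1.000e-03  1.395e+00  1.192e+00]
```

View pics/ovw.png

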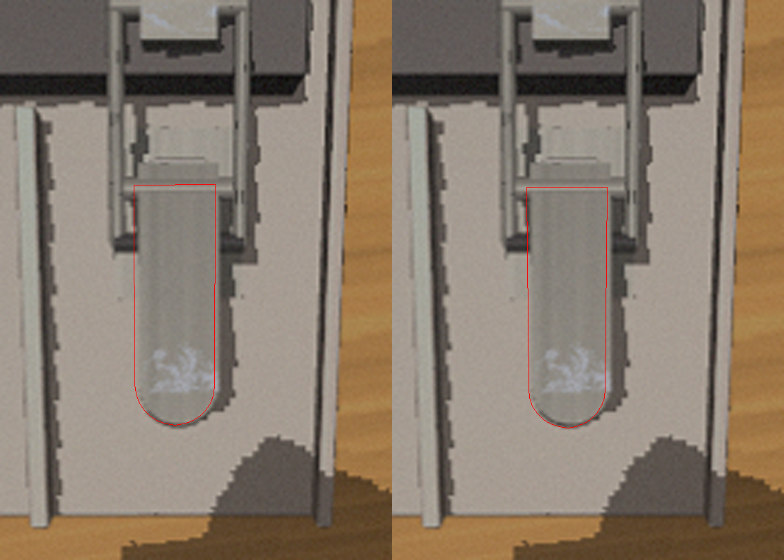

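View pics/ov_s_2.443.png

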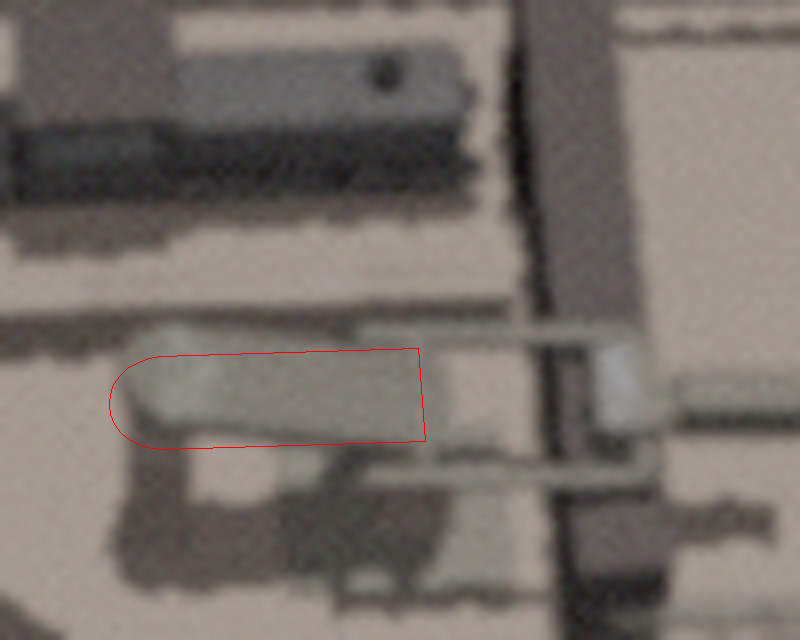

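View pics/ov_s_2.2.png

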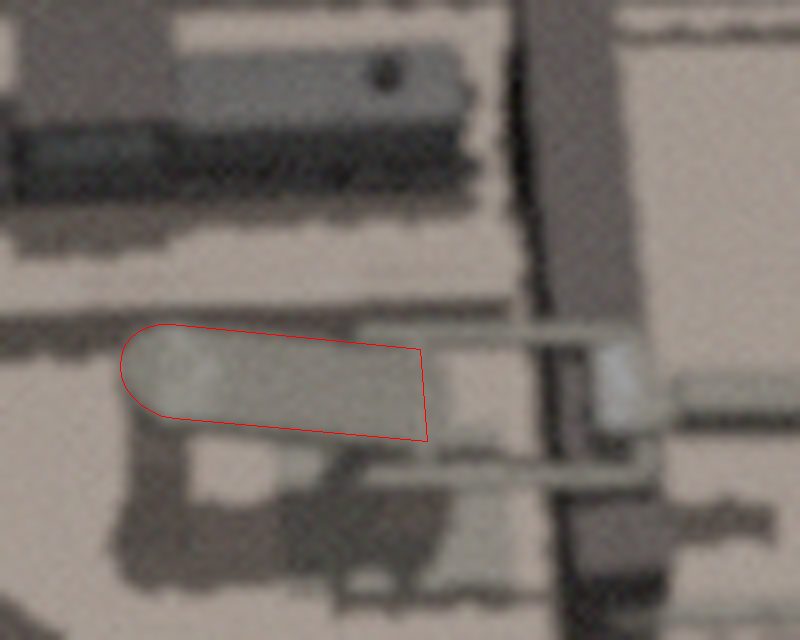

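```bash
python3 push.py 2.2,10,50 2.2,2,50
```

```text
t 23.4 TCP cradle [-126.8  -44.4  279.5] tilt -0.0014 F cradle [-0.3  0.5 -0.4] T [ 0.01  0.03 -0.02] open 0.0
q [-5.030e-01 -1.250e-01  1.873e+00 -1.000e-03  1.395e+00  1.192e+00]
2.2,10,50 [-54.5 -45.  109.2] [ 4.2000e-02  1.7018e+01  7.2480e+00  1.0000e-03 -0.0000e+00  1.0000e-03]
2.2,2,50 [-56.4 -45.  101.4] [ 4.1000e-02  1.7794e+01  7.0560e+00  1.0000e-03 -0.0000e+00  1.0000e-03]
```

Call:
{"name": "apply_moves", "arguments": {
  "increments": [
    {"x": 0.04, "y": 4.0, "z": 4.0, "ax": 0.0, "ay": 0.0, "az": 0.0, "grip": 1.0},
    {"x": 0.04, "y": 9.0, "z": 7.2, "ax": 0.0, "ay": 0.0, "az": 0.0, "grip": 1.0},
    {"x": 0.04, "y": 13.5, "z": 7.2, "ax": 0.0, "ay": 0.0, "az": 0.0, "grip": 1.0},
    {"x": 0.04, "y": 16.3, "z": 7.2, "ax": 0.0, "ay": 0.0, "az": 0.0, "grip": 1.0},
    {"x": 0.04, "y": 17.0, "z": 7.2, "ax": 0.0, "ay": 0.0, "az": 0.0, "grip": 1.0},
    {"x": 0.04, "y": 17.0, "z": 7.2, "ax": 0.0, "ay": 0.0, "az": 0.0, "grip": 1.0}
  ]
}}

```text
time_s: 24.15
eef_pos: [0.5106, -0.1171, 0.1097]
eef_rot: [0.468, -0.469, 0.53, -0.53]
wrist_force: [-0.2, 0.3, 0.4]
opening: -0.001
```

```bash
python3 push.py 2.2,2,50 2.2,0,50 2.24,0,50 2.28,0,50
```

```text
t 24.15 TCP cradle [-54.7 -45.1 109.7] tilt -0.0012 F cradle [-0.2  0.3  0.4] T [ 0.03 -0.02  0.04] open -0.001
q [-0.452  0.254  1.847 -0.002  1.042  1.244]
2.2,2,50 [-56.4 -45.  101.4] [-0.01   0.832 -0.172  0.001 -0.     0.001]
2.2,0,50 [-56.9 -45.   99.5] [-1.100e-02  1.026e+00 -2.200e-01  1.000e-03 -0.000e+00  1.000e-03]
2.24,0,50 [-57.5 -45.   97.6] [-1.100e-02  1.219e+00 -2.730e-01  1.000e-03 -0.000e+00  1.000e-03]
2.28,0,50 [-57.9 -45.   95.6] [-1.100e-02  1.414e+00 -3.200e-01  1.000e-03 -0.000e+00  1.000e-03]
```

Call:
{"name": "apply_moves", "arguments": {
  "increments": [
    {"x": 0.0, "y": 0.6, "z": -0.15, "ax": 0.0, "ay": 0.0, "az": 0.0, "grip": 1.0},
    {"x": 0.0, "y": 1.0, "z": -0.22, "ax": 0.0, "ay": 0.0, "az": 0.0, "grip": 1.0},
    {"x": 0.0, "y": 1.2, "z": -0.27, "ax": 0.0, "ay": 0.0, "az": 0.0, "grip": 1.0},
    {"x": 0.0, "y": 1.2, "z": -0.27, "ax": 0.0, "ay": 0.0, "az": 0.0, "grip": 1.0}
  ]
}}

```text
time_s: 24.65
eef_pos: [0.508, -0.1169, 0.098]
eef_rot: [-0.468, 0.469, -0.53, 0.53]
wrist_force: [0.4, -0.1, 0.1]
opening: 0.001
```

```bash
python3 push.py 2.24,0,50 2.28,0,50 2.32,0,50; cat > sl.py <<'E'
from st import *
import sys
im=shot('side',sys.argv[1])[:,:,::-1];cx,cy=335,295
cv2.imwrite(f'pics/{sys.argv[1]}a.png',cv2.resize(im[cy-40:cy+40,cx-50:cx+50],None,fx=6,fy=6,interpolation=cv2.INTER_CUBIC))
print([(np.round(x['xy'],1),round(x['p'],2)) for x in pinpoint('side','lever_end')[:2]])
E
python3 sl.py side11
```

```text
t 24.65 TCP cradle [-57.3 -45.2  98. ] tilt -0.0007 F cradle [ 0.4 -0.1  0.1] T [-0.06  0.03  0.01] open 0.001
q [-0.453  0.268  1.859 -0.002  1.015  1.242]
2.24,0,50 [-57.5 -45.   97.6] [-0.021  0.04  -0.018  0.001 -0.     0.001]
2.28,0,50 [-57.9 -45.   95.6] [-0.021  0.235 -0.064  0.001 -0.     0.001]
2.32,0,50 [-58.3 -45.   93.6] [-0.021  0.431 -0.103  0.001 -0.     0.001]
t 24.65 TCP cradle [-57.3 -45.2  98. ] tilt -0.0007 F cradle [ 0.4 -0.1  0.1] T [-0.06  0.03  0.01] open 0.001
q [-0.453  0.268  1.859 -0.002  1.015  1.242]
[(array([304. , 300.7]), 0.59)]
```

View pics/side11a.png

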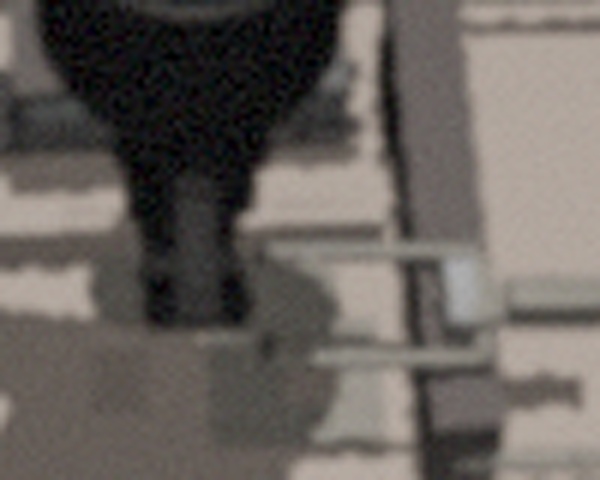

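Call:
{"name": "apply_moves", "arguments": {
  "increments": [
    {"x": 0.0, "y": 0.12, "z": -0.03, "ax": 0.0, "ay": 0.0, "az": 0.0, "grip": 1.0},
    {"x": 0.0, "y": 0.24, "z": -0.06, "ax": 0.0, "ay": 0.0, "az": 0.0, "grip": 1.0},
    {"x": 0.0, "y": 0.24, "z": -0.06, "ax": 0.0, "ay": 0.0, "az": 0.0, "grip": 1.0}
  ]
}}

```text
time_s: 25.12
eef_pos: [0.5074, -0.1168, 0.0954]
eef_rot: [-0.468, 0.469, -0.53, 0.53]
wrist_force: [0.7, -0.4, -1.0]
opening: 0.001
```

```bash
python3 push.py 2.28,0,50 2.32,0,50; python3 sl.py side12
```

```text
t 25.12 TCP cradle [-57.9 -45.2  95.4] tilt -0.001 F cradle [ 0.8 -0.3 -1. ] T [-0.01 -0.05  0.02] open 0.001
q [-0.454  0.271  1.861 -0.002  1.01   1.242]
2.28,0,50 [-57.9 -45.   95.6] [-0.016 -0.022  0.002  0.001 -0.     0.001]
2.32,0,50 [-58.3 -45.   93.6] [-0.016  0.175 -0.036  0.001 -0.     0.001]
t 25.12 TCP cradle [-57.9 -45.2  95.4] tilt -0.001 F cradle [ 0.8 -0.3 -1. ] T [-0.01 -0.05  0.02] open 0.001
q [-0.454  0.271  1.861 -0.002  1.01   1.242]
[(array([306.2, 302.8]), 0.96)]
```

View pics/side12a.png

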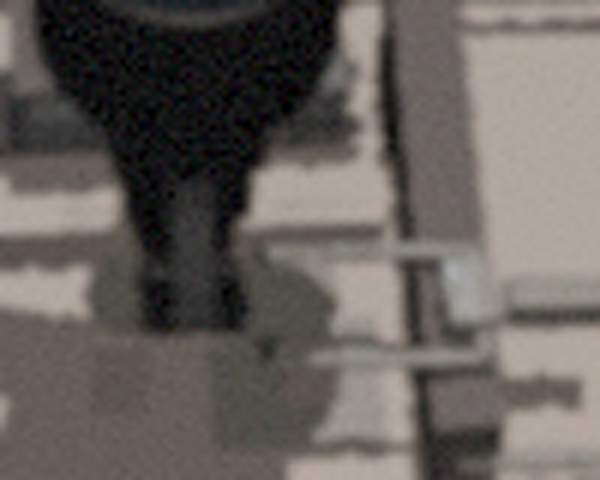

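Call:
{"name": "apply_moves", "arguments": {
  "increments": [
    {"x": 0.0, "y": 0.1, "z": -0.02, "ax": 0.0, "ay": 0.0, "az": 0.0, "grip": 1.0},
    {"x": 0.0, "y": 0.2, "z": -0.04, "ax": 0.0, "ay": 0.0, "az": 0.0, "grip": 1.0},
    {"x": 0.0, "y": 0.2, "z": -0.04, "ax": 0.0, "ay": 0.0, "az": 0.0, "grip": 1.0}
  ]
}}

```text
time_s: 25.6
eef_pos: [0.5068, -0.1166, 0.0932]
eef_rot: [0.468, -0.469, 0.53, -0.53]
wrist_force: [-0.3, -0.6, -0.4]
opening: 0.004
```

```bash
python3 push.py 2.32,0,50 2.36,0,50; python3 sl.py side13
```

```text
t 25.6 TCP cradle [-58.5 -45.1  93.2] tilt -0.0015 F cradle [-0.2 -0.7 -0.4] T [0.03 0.   0.01] open 0.004
q [-0.454  0.274  1.863 -0.002  1.006  1.241]
2.32,0,50 [-58.3 -45.   93.6] [-0.006 -0.043  0.023  0.001 -0.     0.001]
2.36,0,50 [-58.6 -45.   91.7] [-0.007  0.155 -0.007  0.001 -0.     0.001]
t 25.6 TCP cradle [-58.5 -45.1  93.2] tilt -0.0015 F cradle [-0.2 -0.7 -0.4] T [0.03 0.   0.01] open 0.004
q [-0.454  0.274  1.863 -0.002  1.006  1.241]
[(array([302.3, 304.7]), 0.66)]
```

Call:
{"name": "apply_moves", "arguments": {
  "increments": [
    {"x": 0.0, "y": -3.0, "z": 0.0, "ax": 0.0, "ay": 0.0, "az": 0.0, "grip": 1.0},
    {"x": 0.0, "y": -8.0, "z": 0.0, "ax": 0.0, "ay": 0.0, "az": 0.0, "grip": 1.0},
    {"x": 0.0, "y": -13.0, "z": -3.0, "ax": 0.0, "ay": 0.0, "az": 0.0, "grip": 1.0},
    {"x": 0.0, "y": -18.0, "z": -7.0, "ax": 0.0, "ay": 0.0, "az": 0.0, "grip": 1.0},
    {"x": 0.0, "y": -18.0, "z": -7.0, "ax": 0.0, "ay": 0.0, "az": 0.0, "grip": 1.0}
  ]
}}

```text
time_s: 26.32
eef_pos: [0.4381, -0.1084, 0.2781]
eef_rot: [-0.469, 0.468, -0.527, 0.533]
wrist_force: [0.7, 0.4, -0.2]
opening: 0.003
```

```bash
cat > ov.py <<'E'
from st import *
import sys
def outline(v):
    e=.698+v;u=np.array([np.cos(e),0,np.sin(e)]);n=np.array([np.sin(e),0,-np.cos(e)])
    out=[]
    for a in np.linspace(-np.pi/2,np.pi/2,15):
        out.append(np.array([-.020,-.045,.060])+(.054+.011*np.cos(a))*u+np.array([0,.011*np.sin(a),0])+.0025*n)
    for s in (1,-1): out.append(np.array([-.020,-.045+s*.011,.060])+.0025*n)
    return out
nm=sys.argv[1];cam=sys.argv[2]
src=shot(cam,nm)[:,:,::-1];P=vision.camera_params(cam)
x0,y0,x1,y1=(285,255,405,335) if cam=='side' else (350,150,430,300); fz=6 if cam=='side' else 4
im=np.ascontiguousarray(src[y0:y1,x0:x1]);im=cv2.resize(im,None,fx=fz,fy=fz,interpolation=cv2.INTER_CUBIC)
for v,col in((2.2,(0,255,255)),(2.443,(0,0,255))):
    pp=np.array([[(a[0]-x0+.5)*fz,(a[1]-y0+.5)*fz] for a in (proj(P,c2w(f,x)) for x in outline(v))],np.int32)
    cv2.polylines(im,[pp],True,col,1)
cv2.imwrite(f'pics/{nm}_ov.png',im)
E
python3 ov.py side14 side; python3 ov.py top14 top
```

```text
t 26.32 TCP cradle [-127.7  -45.4  278.1] tilt 0.007 F cradle [ 0.6  0.4 -0.2] T [-0.   -0.01  0.02] open 0.003
q [-5.060e-01 -1.320e-01  1.882e+00 -1.000e-03  1.384e+00  1.189e+00]
t 26.38 TCP cradle [-127.8  -45.2  275.9] tilt 0.0039 F cradle [ 0.3  0.1 -0.2] T [ 0.05 -0.02 -0.02] open 0.0
q [-5.050e-01 -1.280e-01  1.883e+00 -1.000e-03  1.382e+00  1.190e+00]
```

View pics/side14_ov.png

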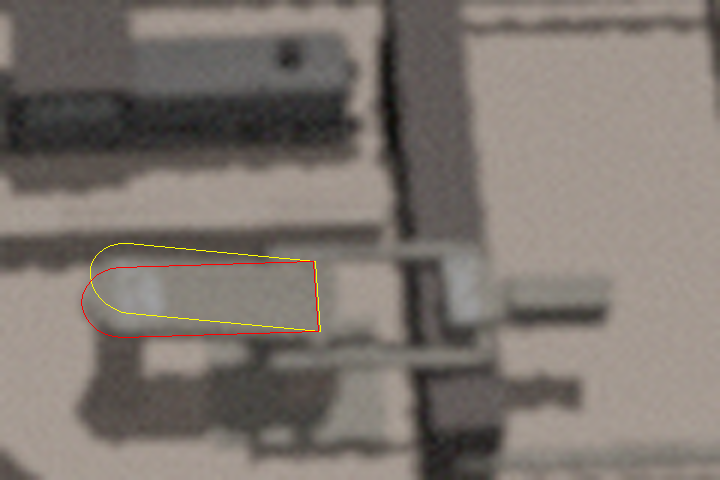

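View pics/top14_ov.png

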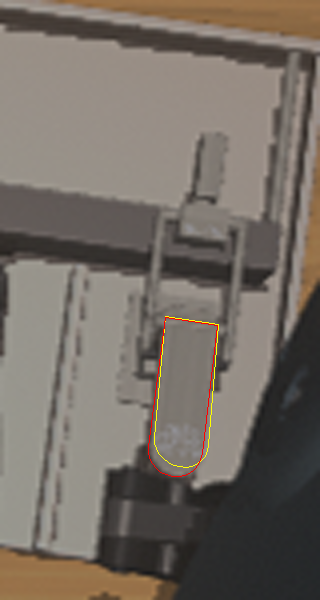

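```bash
cat > iou.py <<'E'
from st import *
def outline(v,dz=0):
    e=.698+v;u=np.array([np.cos(e),0,np.sin(e)]);n=np.array([np.sin(e),0,-np.cos(e)])
    out=[]
    for s in(1,-1):
        for a in np.linspace(-np.pi/2,np.pi/2,15):
            out.append(np.array([-.020,-.045,.060])+(.054+.011*np.cos(a))*u+np.array([0,.011*np.sin(a),0])+s*.0025*n)
        for b in (1,-1): out.append(np.array([-.020,-.045+b*.011,.060])+s*.0025*n-.005*u)
    return out
for cam in('side','top'):
    vision.camera(cam);P=vision.camera_params(cam)
    m=regions_of(cam,'lever')
    if not m: print(cam,'none');continue
    print(cam,[(round(x['p'],2),np.round(x['rect'])) for x in m[:3]])
    M=m[0]['mask']
    best=[]
    for v in np.arange(2.1,2.52,.04):
        b=(0,)
        for dx in np.arange(-3,4,.5):
            for dy in np.arange(-3,4,.5):
                pp=np.array([proj(P,c2w(f,x))+[dx,dy] for x in outline(v)],np.float32)
                h=cv2.convexHull(pp);I=np.zeros(M.shape,np.uint8);cv2.fillConvexPoly(I,(h*16).astype(np.int32),1,shift=4)
                s=(I.astype(bool)&M).sum()/(I.astype(bool)|M).sum()
                if s>b[0]: b=(round(float(s),3),dx,dy)
        best.append((round(float(v),2),b))
    print(*best,sep='\n')
E
python3 iou.py; python3 wlook.py w14 lever_end
```

```text
t 26.43 TCP cradle [-128.1  -45.   274.1] tilt 0.0008 F cradle [ 0.  0. -1.] T [-0.04 -0.04 -0.04] open 0.001
q [-5.050e-01 -1.250e-01  1.884e+00 -1.000e-03  1.381e+00  1.190e+00]
side [(0.8, array([344., 305.,  89.,  22.]))]
(2.1, (0.57, np.float64(-0.5), np.float64(3.5)))
(2.14, (0.586, np.float64(-0.5), np.float64(3.5)))
(2.18, (0.589, np.float64(-0.5), np.float64(3.0)))
(2.22, (0.593, np.float64(0.0), np.float64(2.5)))
(2.26, (0.588, np.float64(0.0), np.float64(2.0)))
(2.3, (0.587, np.float64(0.5), np.float64(1.0)))
(2.34, (0.593, np.float64(0.0), np.float64(0.5)))
(2.38, (0.593, np.float64(1.0), np.float64(0.0)))
(2.42, (0.593, np.float64(0.0), np.float64(-0.5)))
(2.46, (0.597, np.float64(0.5), np.float64(-1.0)))
(2.5, (0.592, np.float64(0.0), np.float64(-1.0)))
top [(0.67, array([339., 247.,  28.,  64.])), (0.63, array([400., 226.,  27.,  85.]))]
(2.1, (0,))
(2.14, (0,))
(2.18, (0,))
(2.22, (0,))
(2.26, (0,))
(2.3, (0,))
(2.34, (0,))
(2.38, (0,))
(2.42, (0,))
(2.46, (0,))
(2.5, (0,))
t 26.625 pos [ 0.4374 -0.1076  0.2717] F [-0.32  0.3  -0.76] open 0.001
lever_end [([np.float64(323.5), np.float64(137.5)], 0.78)] pred [321.1  23.6]
```

View pics/w14.png

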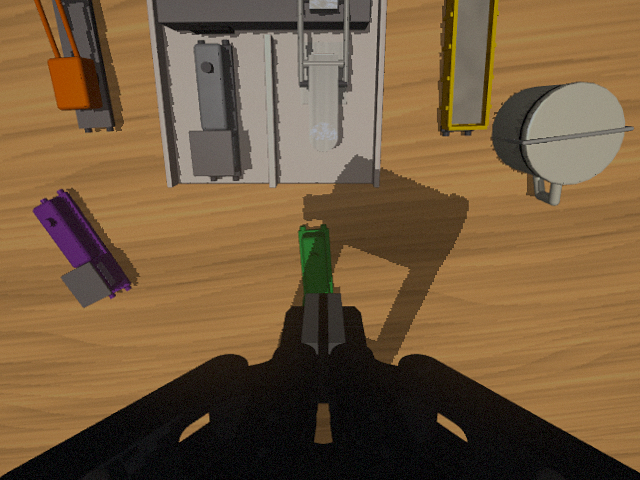

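```bash
python3 - <<'E'
import cv2,numpy as np
for n in('side10','side14'):
    im=cv2.imread(f'pics/{n}.png')[283:318,296:345]
    cv2.imwrite(f'pics/{n}_z.png',cv2.resize(im,None,fx=8,fy=8,interpolation=cv2.INTER_CUBIC))
a=np.vstack([cv2.imread(f'pics/{n}_z.png') for n in('side10','side14')]);cv2.imwrite('pics/cmp.png',a);print(a.shape)
E
python3 - <<'E'
import sys;sys.argv=['x']
exec(open('iou.py').read().split("for cam in")[0])
P=vision.camera_params('side')
for v in(2.15,2.2,2.25,2.3,2.35,2.4,2.443):
    e=.698+v;u=np.array([np.cos(e),0,np.sin(e)]);n=np.array([np.sin(e),0,-np.cos(e)])
    g=lambda r,b,s:proj(P,c2w(f,np.array([-.02,-.045+b,.06])+r*u+s*.0025*n))
    print(v,'lower edge at r=15,50',g(.015,-.011,-1).round(1),g(.05,-.011,-1).round(1),'upper',g(.015,.011,1).round(1),g(.05,.011,1).round(1),'end',g(.065,0,0).round(1))
E
```

```text
(560, 392, 3)
t 26.73 TCP cradle [-128.4  -44.7  272. ] tilt -0.0041 F cradle [0.4 0.6 0.7] T [0.   0.09 0.  ] open 0.001
q [-5.050e-01 -1.200e-01  1.884e+00 -1.000e-03  1.382e+00  1.190e+00]
2.15 lower edge at r=15,50 [328.5 310.1] [308.2 307.7] upper [328.7 297.1] [308.7 294.6] end [299.7 300.1]
2.2 lower edge at r=15,50 [328.4 310.4] [307.9 308.5] upper [328.5 297.3] [308.2 295.3] end [299.2 301. ]
2.25 lower edge at r=15,50 [328.4 310.6] [307.7 309.2] upper [328.3 297.5] [307.8 296.1] end [298.8 302. ]
2.3 lower edge at r=15,50 [328.4 310.8] [307.5 310. ] upper [328.2 297.7] [307.5 296.9] end [298.5 303. ]
2.35 lower edge at r=15,50 [328.4 311. ] [307.4 310.7] upper [328. 298.] [307.2 297.6] end [298.3 304. ]
2.4 lower edge at r=15,50 [328.4 311.2] [307.4 311.5] upper [327.9 298.2] [307.1 298.4] end [298.2 305. ]
2.443 lower edge at r=15,50 [328.5 311.4] [307.4 312.1] upper [327.8 298.4] [307. 299.] end [298.2 305.8]
```

View pics/cmp.png

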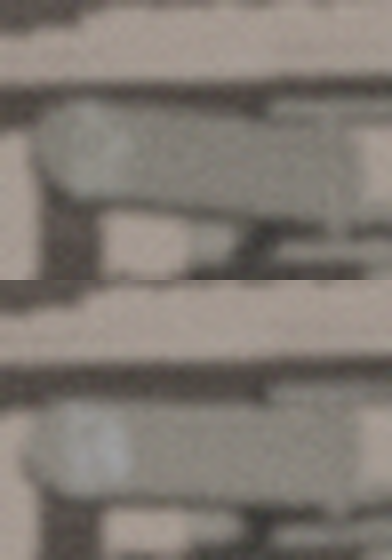

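```bash
python3 - <<'E'
from st import *
A=np.mean([vision.camera('side').astype(float) for _ in range(8)],0);np.save('sideavg.npy',A)
g=A.mean(2)
z=cv2.resize(np.clip(A[280:320,292:392,::-1],0,255).astype(np.uint8),None,fx=8,fy=8,interpolation=cv2.INTER_CUBIC);cv2.imwrite('pics/avg.png',z)
def edge(c0,c1,r0,r1,sign):
    xs,ys=[],[]
    for c in range(c0,c1):
        d=sign*np.diff(g[r0:r1,c]); i=int(d.argmax())
        if 0<i<len(d)-1:
            a,b,e=d[i-1],d[i],d[i+1]; o=.5*(a-e)/(a-2*b+e)
            xs.append(c);ys.append(r0+i+.5+o)
    return np.array(xs),np.array(ys)
for nm,a in (('upper',(307,327,292,303,1)),('lower',(309,320,305,315,1)),('lower-',(304,326,304,315,-1))):
    x,y=edge(*a);p=np.polyfit(x,y,1);r=y-np.polyval(p,x);k=abs(r)<.6;
    p=np.polyfit(x[k],y[k],1);print(nm,p.round(4),'at 308:',np.polyval(p,308).round(2),'at 328',np.polyval(p,328).round(2),y.round(1))
g10=cv2.imread('pics/side10.png').astype(float).mean(2)
g=g10
for nm,a in (('upper',(307,327,290,303,1)),('lower-',(304,326,302,315,-1))):
    x,y=edge(*a);p=np.polyfit(x,y,1);r=y-np.polyval(p,x);k=abs(r)<.6;p=np.polyfit(x[k],y[k],1);print('old',nm,p.round(4),y.round(1))
E
```

```text
t 26.73 TCP cradle [-128.4  -44.7  272. ] tilt -0.0041 F cradle [0.4 0.6 0.7] T [0.   0.09 0.  ] open 0.001
q [-5.050e-01 -1.200e-01  1.884e+00 -1.000e-03  1.382e+00  1.190e+00]
upper [1.480000e-02 2.930669e+02] at 308: 297.62 at 328 297.92 [297.5 297.6 297.8 297.7 297.6 297.6 297.7 297.6 297.7 297.7 297.7 297.7
 297.9 298.1 297.9 297.9 297.8 297.8 297.8 297.9]
lower [1.160000e-02 3.077349e+02] at 308: 311.3 at 328 311.53 [311.5 311.4 311.2 311.2 311.3 311.4 311.4 311.4 311.4 311.5 311.5]
lower- [9.60000e-03 3.06241e+02] at 308: 309.19 at 328 309.38 [309.3 309.5 309.5 309.5 309.3 309.  308.8 308.7 309.  309.  309.1 309.2
 309.2 309.2 309.2 309.2 309.2 309.3 309.4 309.4 309.6 309.7]
old upper [1.110000e-01 2.610283e+02] [295.  295.4 295.6 295.6 295.7 295.8 295.8 296.  295.6 296.  295.7 295.7
 295.8 296.3 297.1 296.8 297.3 297.3 297.3 297.1]
old lower- [8.140000e-02 2.818179e+02] [306.2 307.2 307.2 307.  307.1 307.  306.9 306.7 306.8 307.2 307.2 307.1
 307.5 307.4 307.6 308.2 307.8 308.2 308.3 308.4]
```

View pics/avg.png

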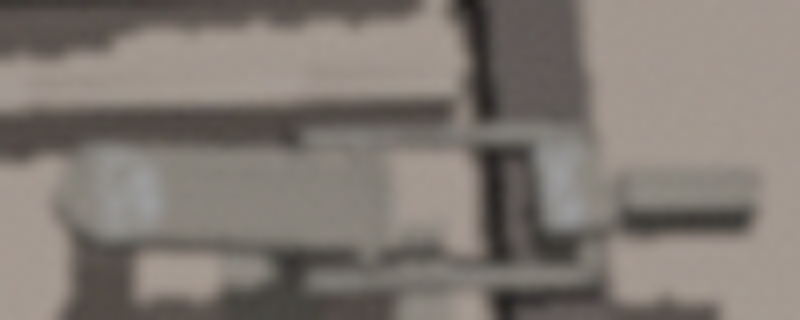

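```bash
python3 - <<'E'
from st import *
A=np.load('sideavg.npy');g=A.mean(2);P=vision.camera_params('side')
for y,z in((-.095,.034),(-.095,0),(.095,.034)):
    a,b=proj(P,c2w(f,[-.1,y,z])),proj(P,c2w(f,[.09,y,z]));s=(b-a)[1]/(b-a)[0]
    xs,ys=[],[]
    for c in range(int(a[0]),int(b[0])):
        r=a[1]+s*(c-a[0]);r0=int(r-7);d=abs(np.diff(g[r0:r0+15,c]));i=int(d.argmax())
        if 0<i<len(d)-1:
            q=.5*(d[i-1]-d[i+1])/(d[i-1]-2*d[i]+d[i+1]);xs.append(c);ys.append(r0+i+.5+q)
    xs,ys=np.array(xs),np.array(ys);k=np.ones(len(xs),bool)
    for _ in range(6):
        p=np.polyfit(xs[k],ys[k],1);k=abs(ys-np.polyval(p,xs))<.7
    print(y,z,'pred slope',s.round(4),'row',(a[1]).round(1),'obs',p[0].round(4),np.polyval(p,a[0]).round(1),k.mean().round(2))
z=cv2.resize(np.clip(A[240:360,265:425,::-1],0,255).astype(np.uint8),None,fx=5,fy=5,interpolation=cv2.INTER_CUBIC);cv2.imwrite('pics/avg2.png',z)
E
```

```text
t 27.12 TCP cradle [-128.2  -44.9  273.4] tilt -0.0014 F cradle [-0.   0.6 -0.4] T [-0.02 -0.01  0.01] open -0.002
q [-5.050e-01 -1.230e-01  1.883e+00 -1.000e-03  1.382e+00  1.190e+00]
-0.095 0.034 pred slope -0.034 row 340.5 obs -0.0324 342.1 0.95Traceback (most recent call last):
  File "<stdin>", line 12, in <module>
    raise TypeError("expected non-empty vector for x")
TypeError: expected non-empty vector for x
```

Call:
{"name": "apply_moves", "arguments": {
  "increments": [
    {"x": 0.0, "y": -0.2, "z": 0.0, "ax": 0.0, "ay": 0.0, "az": 0.0, "grip": 1.0},
    {"x": 0.0, "y": -0.2, "z": 0.0, "ax": 0.0, "ay": 0.0, "az": 0.0, "grip": 1.0},
    {"x": 0.0, "y": -0.2, "z": 0.0, "ax": 0.0, "ay": 0.0, "az": 0.0, "grip": 1.0},
    {"x": 0.0, "y": -0.2, "z": 0.0, "ax": 0.0, "ay": 0.0, "az": 0.0, "grip": 1.0}
  ]
}}

```text
time_s: 27.62
eef_pos: [0.4377, -0.1079, 0.2754]
eef_rot: [0.468, -0.469, 0.53, -0.53]
wrist_force: [-0.2, -0.4, -0.1]
opening: -0.0
```

```bash
cat > slope.py <<'E'
from st import *
A=np.mean([vision.camera('side').astype(float) for _ in range(6)],0);g=A.mean(2)
def edge(c0,c1,r0,r1,sign):
    xs,ys=[],[]
    for c in range(c0,c1):
        d=sign*np.diff(g[r0:r1,c]); i=int(d.argmax())
        if 0<i<len(d)-1:
            a,b,e=d[i-1],d[i],d[i+1]; o=.5*(a-e)/(a-2*b+e)
            xs.append(c);ys.append(r0+i+.5+o)
    x,y=np.array(xs),np.array(ys);p=np.polyfit(x,y,1);k=abs(y-np.polyval(p,x))<.6;p=np.polyfit(x[k],y[k],1);return p
for nm,a in (('upper',(307,327,292,303,1)),('lower-',(308,326,304,315,-1))):
    p=edge(*a);print(nm,'slope',p[0].round(4),'at308',np.polyval(p,308).round(2),'v~',(2.443-(p[0]+.035)/.53).round(3))
z=cv2.resize(np.clip(A[240:360,265:425,::-1],0,255).astype(np.uint8),None,fx=5,fy=5,interpolation=cv2.INTER_CUBIC);cv2.imwrite('pics/avg2.png',z)
E
python3 slope.py
```

```text
t 27.62 TCP cradle [-128.2  -44.9  275.4] tilt -0.0014 F cradle [-0.1 -0.4 -0.1] T [-0.02 -0.   -0.02] open -0.0
q [-5.050e-01 -1.240e-01  1.881e+00 -1.000e-03  1.386e+00  1.190e+00]
upper slope 0.0147 at308 297.6 v~ 2.349
lower- slope 0.0325 at308 308.94 v~ 2.316
```

View pics/avg2.png

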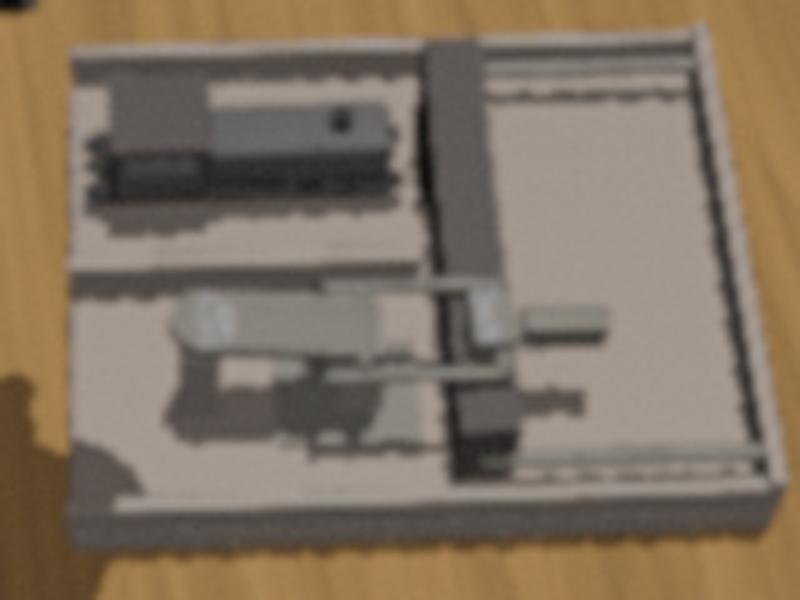

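```bash
python3 push.py 2.32,10,50 2.32,2,50
```

```text
t 27.93 TCP cradle [-128.2  -44.9  275.4] tilt -0.0014 F cradle [ 0.  -0.3 -0.2] T [0.   0.02 0.01] open -0.002
q [-5.050e-01 -1.240e-01  1.881e+00 -1.000e-03  1.386e+00  1.190e+00]
2.32,10,50 [-57.1 -45.  103.6] [-7.0000e-03  1.7168e+01  7.1390e+00  1.0000e-03 -0.0000e+00  1.0000e-03]
2.32,2,50 [-58.1 -45.   95.6] [-7.0000e-03  1.7962e+01  7.0410e+00  1.0000e-03 -0.0000e+00  1.0000e-03]
```

Call:
{"name": "apply_moves", "arguments": {
  "increments": [
    {"x": 0.0, "y": 4.0, "z": 4.0, "ax": 0.0, "ay": 0.0, "az": 0.0, "grip": 1.0},
    {"x": 0.0, "y": 9.0, "z": 7.1, "ax": 0.0, "ay": 0.0, "az": 0.0, "grip": 1.0},
    {"x": 0.0, "y": 13.5, "z": 7.1, "ax": 0.0, "ay": 0.0, "az": 0.0, "grip": 1.0},
    {"x": 0.0, "y": 16.5, "z": 7.1, "ax": 0.0, "ay": 0.0, "az": 0.0, "grip": 1.0},
    {"x": 0.0, "y": 17.5, "z": 7.1, "ax": 0.0, "ay": 0.0, "az": 0.0, "grip": 1.0},
    {"x": 0.0, "y": 17.9, "z": 7.05, "ax": 0.0, "ay": 0.0, "az": 0.0, "grip": 1.0},
    {"x": 0.0, "y": 17.9, "z": 7.05, "ax": 0.0, "ay": 0.0, "az": 0.0, "grip": 1.0}
  ]
}}

```text
time_s: 28.8
eef_pos: [0.5081, -0.1171, 0.0974]
eef_rot: [-0.468, 0.468, -0.529, 0.53]
wrist_force: [0.1, -0.0, 0.0]
opening: -0.002
```

```bash
python3 push.py 2.32,0,50 2.35,0,50 2.38,0,50
```

```text
t 28.8 TCP cradle [-57.2 -45.3  97.4] tilt 0.0004 F cradle [0.1 0.  0. ] T [ 0.05 -0.08  0.01] open -0.002
q [-0.454  0.269  1.859 -0.002  1.013  1.242]
2.32,0,50 [-58.3 -45.   93.6] [-0.034  0.374 -0.111 -0.    -0.     0.002]
2.35,0,50 [-58.5 -45.   92.2] [-0.034  0.522 -0.134 -0.    -0.     0.002]
2.38,0,50 [-58.7 -45.   90.7] [-0.034  0.671 -0.154 -0.    -0.     0.002]
```

Call:
{"name": "apply_moves", "arguments": {
  "increments": [
    {"x": -0.03, "y": 0.3, "z": -0.1, "ax": 0.0, "ay": 0.0, "az": 0.0, "grip": 1.0},
    {"x": -0.03, "y": 0.4, "z": -0.12, "ax": 0.0, "ay": 0.0, "az": 0.0, "grip": 1.0},
    {"x": -0.03, "y": 0.52, "z": -0.13, "ax": 0.0, "ay": 0.0, "az": 0.0, "grip": 1.0}
  ]
}}

```text
time_s: 29.18
eef_pos: [0.5071, -0.1167, 0.0925]
eef_rot: [-0.468, 0.468, -0.529, 0.531]
wrist_force: [0.5, 0.9, 0.8]
opening: -0.004
```

```bash
python3 push.py 2.35,0,50 2.38,0,50 2.4,0,50
```

```text
t 29.18 TCP cradle [-58.3 -45.1  92.5] tilt 0.0012 F cradle [0.4 1.  0.8] T [ 0.03 -0.02  0.03] open -0.004
q [-0.454  0.274  1.864 -0.002  1.001  1.241]
2.35,0,50 [-58.5 -45.   92.2] [-0.011  0.038 -0.029 -0.001 -0.     0.002]
2.38,0,50 [-58.7 -45.   90.7] [-0.012  0.187 -0.048 -0.001 -0.     0.002]
2.4,0,50 [-58.8 -45.   89.7] [-0.012  0.286 -0.059 -0.001 -0.     0.002]
```

Call:
{"name": "apply_moves", "arguments": {
  "increments": [
    {"x": 0.0, "y": 0.1, "z": -0.03, "ax": 0.0, "ay": 0.0, "az": 0.0, "grip": 1.0},
    {"x": 0.0, "y": 0.18, "z": -0.04, "ax": 0.0, "ay": 0.0, "az": 0.0, "grip": 1.0},
    {"x": 0.0, "y": 0.18, "z": -0.04, "ax": 0.0, "ay": 0.0, "az": 0.0, "grip": 1.0}
  ]
}}

```text
time_s: 29.55
eef_pos: [0.5066, -0.1166, 0.0906]
eef_rot: [-0.468, 0.468, -0.529, 0.531]
wrist_force: [-0.5, -0.7, 0.4]
opening: 0.001
```

```bash
python3 push.py 2.38,0,50 2.4,0,50 2.42,0,50; python3 slope.py; python3 sl.py side16
```

```text
t 29.55 TCP cradle [-58.8 -45.1  90.6] tilt 0.0009 F cradle [-0.4 -0.8  0.4] T [-0.01  0.01  0.06] open 0.001
q [-0.454  0.277  1.866 -0.002  0.997  1.241]
2.38,0,50 [-58.7 -45.   90.7] [-0.011 -0.006  0.002 -0.001 -0.     0.002]
2.4,0,50 [-58.8 -45.   89.7] [-0.011  0.094 -0.008 -0.001 -0.     0.002]
2.42,0,50 [-58.9 -45.   88.7] [-0.012  0.194 -0.016 -0.001 -0.     0.002]
t 29.55 TCP cradle [-58.8 -45.1  90.6] tilt 0.0009 F cradle [-0.4 -0.8  0.4] T [-0.01  0.01  0.06] open 0.001
q [-0.454  0.277  1.866 -0.002  0.997  1.241]
upper slope -0.0818 at308 298.74 v~ 2.531
lower- slope 0.4959 at308 306.94 v~ 1.441
t 29.85 TCP cradle [-58.7 -45.1  90.8] tilt 0.0012 F cradle [-0.5  0.4 -0.2] T [ 0.  0. -0.] open -0.001
q [-0.454  0.276  1.866 -0.002  0.997  1.241]
[(array([304.4, 309.5]), 0.73)]slope.py:10: RankWarning: Polyfit may be poorly conditioned
  x,y=np.array(xs),np.array(ys);p=np.polyfit(x,y,1);k=abs(y-np.polyval(p,x))<.6;p=np.polyfit(x[k],y[k],1);return p
```

View pics/avg2.png

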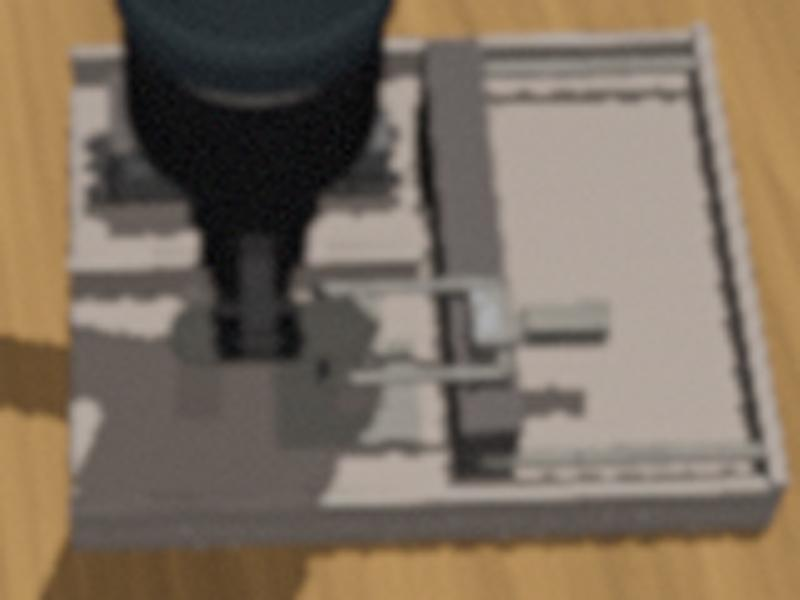

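Call:
{"name": "apply_moves", "arguments": {
  "increments": [
    {"x": 0.0, "y": -3.0, "z": 0.0, "ax": 0.0, "ay": 0.0, "az": 0.0, "grip": 1.0},
    {"x": 0.0, "y": -8.0, "z": 0.0, "ax": 0.0, "ay": 0.0, "az": 0.0, "grip": 1.0},
    {"x": 0.0, "y": -13.0, "z": -3.0, "ax": 0.0, "ay": 0.0, "az": 0.0, "grip": 1.0},
    {"x": 0.0, "y": -18.0, "z": -7.0, "ax": 0.0, "ay": 0.0, "az": 0.0, "grip": 1.0},
    {"x": 0.0, "y": -18.0, "z": -7.0, "ax": 0.0, "ay": 0.0, "az": 0.0, "grip": 1.0}
  ]
}}

```text
time_s: 30.58
eef_pos: [0.4375, -0.1083, 0.2754]
eef_rot: [-0.469, 0.467, -0.526, 0.534]
wrist_force: [-0.5, -0.2, 0.1]
opening: 0.003
```

```bash
python3 slope.py; python3 - <<'E'
from st import *
P=vision.camera_params('side')
print([proj(P,c2w(f,[x,-.045,.056])).round(1) for x in(.034,.0274)])
E
```

```text
t 30.57 TCP cradle [-128.3  -45.3  275.4] tilt 0.0095 F cradle [-0.4 -0.2  0.1] T [-0.03  0.01 -0.01] open 0.003
q [-5.060e-01 -1.330e-01  1.888e+00 -1.000e-03  1.375e+00  1.189e+00]
upper slope -0.0465 at308 298.95 v~ 2.465
lower- slope -0.0352 at308 310.75 v~ 2.443
t 30.88 TCP cradle [-129.2  -44.6  269. ] tilt -0.0019 F cradle [-0.  -0.  -0.7] T [ 0.07 -0.03  0.01] open -0.008
q [-5.050e-01 -1.210e-01  1.891e+00 -1.000e-03  1.373e+00  1.189e+00]
[array([369.1, 304.8]), array([365.2, 304.9])]
```

View pics/avg2.png

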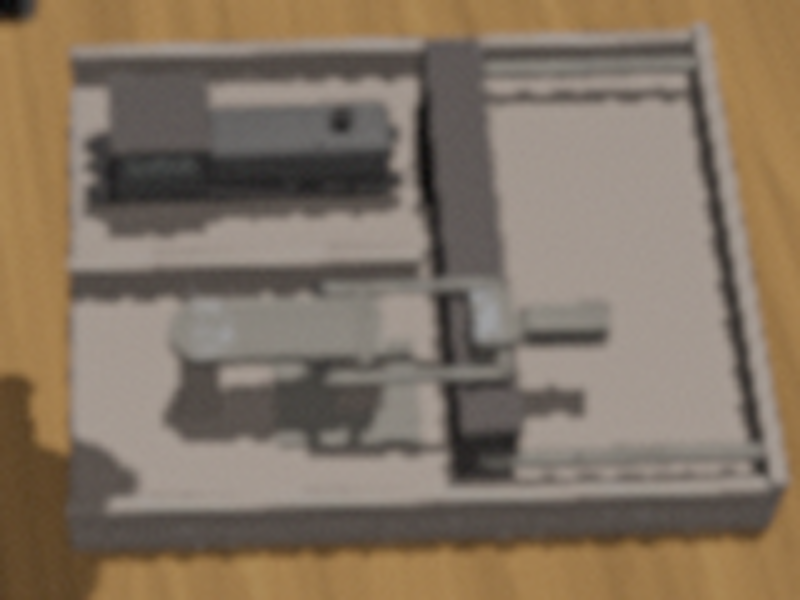

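```bash
python3 - <<'E'
from st import *
vision.camera('side')
print([(np.round(x['xy'],1),round(x['p'],2)) for x in pinpoint('side','keeper_seat')[:1]],[(np.round(x['xy'],1),round(x['p'],2)) for x in pinpoint('side','loop_bar')[:1]])
print(ctrl.get_obs()['dq'].round(3)); print(ticket.hand_in())
E
```

```text
t 30.88 TCP cradle [-129.2  -44.6  269. ] tilt -0.0019 F cradle [-0.  -0.  -0.7] T [ 0.07 -0.03  0.01] open -0.008
q [-5.050e-01 -1.210e-01  1.891e+00 -1.000e-03  1.373e+00  1.189e+00]
[(array([366.9, 309.8]), 0.63)] [(array([366.3, 303.8]), 0.74)]
[-0.001 -0.008 -0.002 -0.001  0.003 -0.   ]
the job is handed in; nothing more can be done
None
```

I closed the draw latch and handed the job in at about 31 s of the 72 s; no verdict was reported.

- **Hooking:** I gripped the loop by its tab, swung it down beyond the hook and drew it back under the lip. The pull felt snug at about 15.7 N along the cradle, roughly 9 N over the lever's drag. I let go there, and the bar stayed hooked.
- **Lever:** I pushed it over with closed fingertips, never above about 8 N. Pictures after my first two lifts showed it at about 2.2 and 2.35, held by its own friction, so I nudged it on twice more with almost no force.
- **Last checks:** The lever's edges in the side camera put it at 2.44 to 2.46, so it is down flat at the shut stop. The loop is still in the hook. The robot was 0.2 m clear with a wrist force near zero.
- **Surroundings:** The locomotive looks unmoved in the last side picture. The wagon, crane car and pot looked in place from the wrist camera at about 27 s; I did not look at them again after the last nudge.
- **Disagreement:** The last camera reading of the hook seat was 2 pixels along the cradle and 5 pixels across from where a stop drawn in 6.6 mm should be. That detection was weak (0.63), and an earlier, stronger one matched. The bar, about 1.5 pixels off, was close to where I expected it.

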